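Put up two display arms and hang the parts tins

ROBOT

A 7-joint arm with a two-finger parallel gripper is mounted at the origin on the work surface. World frame = base frame: x ahead of the robot, y to its left, z up, the work surface at z = 0. Lengths are in m, angles in rad, forces in N, time in s.
With the tool pointing down it reaches from about 0.4 to 0.875 m from the base axis. Payload 19.3 kg.
Tool frame: the origin (TCP) lies at the very end of the fingers, on their centre line; the grasp point (between the pads) lies bot.pinch_z behind it (bot.pinch_z is the distance from the TCP to the grasp point, in m); z points along the fingers, y is the line along which they close (so a half turn about z gives the same grasp; the last joint's range is limited). The gripper opens to 85 mm and grips with 20 to 120 N. Pads are 22 mm wide; open, the fingers measure 114 mm over their backs; the gripper's body (76 mm by 85 mm) begins 54 mm behind the grasp point. The pads swing forward as they close: fully open they stand 13 mm farther back than shut.
Start: joints at [-1.287, 0.521, -0.036, 1.599, 0.021, 1.021, -0.113], TCP at [0.217, 0.586, 0.231] pointing down, gripper open.
Joint ranges: [-2.91, 2.91], [-0.3, 2.13], [-1.5, 1.42], [0.17, 2.43], [-1.26, 4.41], [0.16, 1.93], [-2.52, 2.52]. Speed limits (rad/s): [1.89, 1.89, 2.39, 2.39, 3.01, 3.01, 3.01].

INTERFACE

Orientations are given as [roll, pitch, yaw] about the fixed x, y, z axes, in that order (R = Rz(yaw) Ry(pitch) Rx(roll)).
In Python, from workcell import bot, grab_frame, ticket gives the robot as it stands.
- The arm moves only by the tool arm_command, never from a script. Its argument "commands" is a list of rows, each a list of 3 entries, a list of its own where there are three numbers: the shift along the world's x, y, z in mm, then the turn about the world's z in rad, then the gripper command: -1 is fully open, 1 is shut, values between are in proportion. In form: [[[tx, ty, tz], roll, fingers], ...]. A call has 1 to 20 rows; each row shifts and turns the commanded pose from where the row before left it; what a row does not reach is not made up. A row lasts 1/10 s, in which the tool goes at most 50 mm and 8.59 degrees, less where a joint would pass 70% of its speed; a pose out of reach is approached as far as the arm can. A call with a gripper value outside its range is refused whole. The fingers move at their own pace and stop on an object; "newtons" is the grip in N (left out, the last holds). Time passes only in rows, so rows that do not move let the fingers close. It gives the time, the measured TCP pose, the force, the opening and the grip force at its end, in the units of the state.
- bot.observe(): the state, without advancing time (a new reading comes with each control period).
- grab_frame(name): name is "side" or "top"; returns a dict with "image" (420x560x3 uint8, red, green, blue), "vertical_fov" (degrees; the focal length in pixels is half the picture's height over the tangent of half this angle, whatever the lens; pixels are square), "cx", "cy" (the principal point, pixels), "R" (3x3) and "t" (3): a world point X has camera coordinates R X + t. Camera axes: x right, y down, z forward; pixel columns grow to the right and rows downward; lengths in m; the calibration is good to about 2 mm. A picture is of the moment at which its call begins. There is no depth.
- ticket.job_done(): hands the job in; it is judged then, once.
The state is a dict: "clock": time; "qpos": joint angles; "qd": joint speeds; "joint_efforts": joint torques, N m; "position": TCP position; "tool_rot": TCP orientation; "force": force on the tool from outside, world axes, zero at the start; "moment": the same for the moment, N m; "grip_width": finger opening in m; "finger_force": force on a finger pad.
Only numpy, scipy, OpenCV 4.12 (cv2) and the standard library are available. Lean on these libraries where they do the work, as an engineer would, in place of code of your own. Each camera call takes 0.05 s, during which the arm holds its last target. There are 200 camera calls.

TASK

Put up both display arms on the bench stand, one on each upright: hook the claws into the top two slots and press the arm down until it is locked fully home. Then clear the parts tins off the bench by hanging each by its handle, the round ones on the arm nearer the robot and the oblong ones on the farther arm. Don't tip a tin over, and leave the other things on the bench where they are.

Things in the scene. Friction and masses are not known exactly. Their poses are not given: they have to be found in the camera images.
- stand: Fixed timber bench stand, 237 mm tall, with two slotted steel uprights 30 mm wide, 180 mm apart, front faces at local x = 0 facing local -x: one at y = +90 mm (nearer the robot base), one at y = -90 mm (farther). Base board 20 mm thick, x from -10 to 120 mm. Origin: on the bench, midway between the front faces; z up.
- top_slot (a point): Middle of the top slot of the nearer upright, on its front face, 221 mm above the bench. Both uprights: five slots in mid width, 8 mm wide, 22 mm tall, 30 mm pitch, in a 4 mm wall with 16 mm free behind. Claws enter with the arm's underside 8 to 13 mm above its locked height; with the bearing face on the wall, push down until the tongues rest on the slots' lower edges.
- near_seat (a point): On the front face of the upright nearer the robot (stand y = +90 mm), mid width, 170 mm above the bench: where the arm's origin rests when locked in the top two slots. x into the upright (arms stick out to -x), z up. From here, a locked arm's tube top is 30 mm up, a handle bar lying on it has its axis 34 mm up, and the upturned end is at x = -180 mm, 40 mm up.
- far_seat (a point): On the front face of the upright farther from the robot (stand y = -90 mm), mid width, 170 mm above the bench: where the arm's origin rests when locked in the top two slots. x into the upright (arms stick out to -x), z up. From here, a locked arm's tube top is 30 mm up, a handle bar lying on it has its axis 34 mm up, and the upturned end is at x = -180 mm, 40 mm up.
- bracket_a: Dark steel display arm, 0.32 kg, standing right way up: tube 15 mm wide, 30 mm tall, along local x from 0 to -180 mm, its last 6 mm upturned to 40 mm height; at x = 0 the flat bearing face of its claw plate, 52 mm tall. Balances near x = -85 mm. The two are alike; either fits either upright. Origin: on the bearing face, mid width, level with the underside; x towards the claws, z up.
- bracket_b: Dark steel display arm, 0.32 kg, standing right way up: tube 15 mm wide, 30 mm tall, along local x from 0 to -180 mm, its last 6 mm upturned to 40 mm height; at x = 0 the flat bearing face of its claw plate, 52 mm tall. Balances near x = -85 mm. The two are alike; either fits either upright. Origin: on the bearing face, mid width, level with the underside; x towards the claws, z up.
- claw_a (a point): Upper claw of display arm bracket_a: lower edge of its tongue at the bearing face, 40 mm above the underside; axes as the arm. Two claws 30 mm apart, one above the other (lower tongue edge at 10 mm): each 5.5 mm wide, sticking out 10 mm to +x, tongue 9 mm tall, with a 5 mm thick lip at the far end hanging 8 mm below the tongue; gap of 4.2 to 5.2 mm between lip and bearing face.
- claw_b (a point): Upper claw of display arm bracket_b: lower edge of its tongue at the bearing face, 40 mm above the underside; axes as the arm. Two claws 30 mm apart, one above the other (lower tongue edge at 10 mm): each 5.5 mm wide, sticking out 10 mm to +x, tongue 9 mm tall, with a 5 mm thick lip at the far end hanging 8 mm below the tongue; gap of 4.2 to 5.2 mm between lip and bearing face.
- round_a: Round open aluminium parts tin, 72 mm diameter, 58 mm tall, 0.2 kg filled, with a fixed upright handle of 8 mm round steel: two posts at local y = +-38 mm and a level top bar along local y, its axis 135 mm above the base; the loop is 68 mm wide and 73 mm high inside, above the rim. Origin: centre of its underside; z up. May be absent.
- round_a_bar (a point): Middle of the top bar of the handle of tin round_a, on the bar's axis, 135 mm above the tin's underside; axes as the tin (bar along y).
- round_b: Round open aluminium parts tin, 72 mm diameter, 58 mm tall, 0.2 kg filled, with a fixed upright handle of 8 mm round steel: two posts at local y = +-38 mm and a level top bar along local y, its axis 135 mm above the base; the loop is 68 mm wide and 73 mm high inside, above the rim. Origin: centre of its underside; z up. May be absent.
- round_b_bar (a point): Middle of the top bar of the handle of tin round_b, on the bar's axis, 135 mm above the tin's underside; axes as the tin (bar along y).
- oblong_a: Oblong open aluminium parts tin, 60 (local x) by 92 (local y) by 55 mm tall, 0.2 kg filled, with a fixed upright handle of 8 mm round steel: two posts at local y = +-48 mm and a level top bar along local y, its axis 135 mm above the base; the loop is 88 mm wide and 76 mm high inside, above the rim. Origin: centre of its underside; z up. May be absent.
- oblong_a_bar (a point): Middle of the top bar of the handle of tin oblong_a, on the bar's axis, 135 mm above the tin's underside; axes as the tin (bar along y).
- oblong_b: Oblong open aluminium parts tin, 60 (local x) by 92 (local y) by 55 mm tall, 0.2 kg filled, with a fixed upright handle of 8 mm round steel: two posts at local y = +-48 mm and a level top bar along local y, its axis 135 mm above the base; the loop is 88 mm wide and 76 mm high inside, above the rim. Origin: centre of its underside; z up. May be absent.
- oblong_b_bar (a point): Middle of the top bar of the handle of tin oblong_b, on the bar's axis, 135 mm above the tin's underside; axes as the tin (bar along y).
- meter: Bystander: yellow multimeter lying on its back, 75 x 145 x 34 mm; origin centre of underside.
- enclosure: Bystander: grey aluminium instrument box with a black knob, 90 x 130 x 48 mm; origin centre of underside.
- wheel: Bystander: black rubber model-car wheel lying flat, 86 mm diameter, 34 mm thick; origin centre of underside.

How it is judged:
By the outcome, as a careful person would: the job done as asked, in the order asked, and still so for the second after the job is handed in, with the robot touching nothing.
Of round_a, oblong_a, oblong_b, round_b only 2 to 4 are there at a start; the rules pass over those that are not, and their reading is None.
At some moment in a run one of round_a, oblong_a, oblong_b, round_b may be knocked a few centimetres aside while the robot is not near it.
It also fails if it takes over 210 s, if anything falls off the work surface, if the arm or the gripper's body presses on something with over 40 N, if the wrist force passes 120 N, or if a joint passes its speed limit or range.

## Working session

There is one attempt and no reset: what is moved stays moved. The work goes in short steps, Python scripts to look and compute and a tool call to move; the robot and the scene stay as the last step left them, time stands still between calls to the robot, and variables do not carry over. Pictures are saved under pics/ and viewed, at most 14 in all, crops included, and the job is handed in when it is done.

Besides the shell and the picture viewer there is one more tool, called by a JSON object that holds its "op" and its "data", one argument or row to a line. arm_command: Moves the arm, as the interface text tells. Its arguments: {"type":"object","properties":{"commands":{"type":"array"},"newtons":{"type":"number"}},"required":["commands"]}

```bash
mkdir -p pics; ls
python3 - <<'E'
from workcell import bot, grab_frame
import cv2,pickle
print(bot.pinch_z, bot.observe())
for n in("side","top"):
    f=grab_frame(n); cv2.imwrite(f"pics/{n}0.png",cv2.resize(f["image"][:,:,::-1],(800,600),interpolation=cv2.INTER_CUBIC))
    pickle.dump(f,open(f"{n}0.pkl","wb"))
    print(n,f["vertical_fov"],f["cx"],f["cy"],f["R"],f["t"],{k for k in f})
E
```

```text
pics
0.0187 {'clock': 0.0, 'qpos': array([-1.28723023,  0.52202269, -0.0363296 ,  1.59997636,  0.02119222,
        1.02111004, -0.11279159]), 'qd': array([-1.07891027e-03,  5.78763216e-04,  2.34907380e-05,  2.15710253e-03,
        2.44776295e-04, -2.02031110e-04,  4.04094529e-04]), 'joint_efforts': array([ 3.88182934e-04, -9.27107191e+01,  1.97978765e+00, -3.69913638e+01,
        1.77987374e-02,  8.39170563e-03,  7.54030822e-06]), 'position': array([0.2164379 , 0.58597777, 0.23073164]), 'tool_rot': array([-3.14046326e+00,  7.28461516e-05,  2.78782230e+00]), 'force': array([ 0.15130979, -0.64232631, -0.54925102]), 'moment': array([-0.00028235,  0.04865601, -0.01754074]), 'finger_force': 0.0, 'grip_width': 0.08545102032088263}
side 47.593667587465845 278.8642255142389 211.02706531974061 [[ 0.72477442 -0.68858786 -0.02342629]
 [-0.36995405 -0.36026193 -0.85635585]
 [ 0.58123664  0.62933147 -0.5158545 ]] [-0.412575    0.30007233  0.8713673 ] {'image', 'cy', 'vertical_fov', 'cx', 'R', 't'}
top 48.25230596429797 270.4238855616424 212.27208604110785 [[-0.00947923 -0.99993974 -0.00553773]
 [-0.98941902  0.01018101 -0.1447285 ]
 [ 0.14477616  0.00410722 -0.98945591]] [-0.02819499  0.53605032  1.17393866] {'image', 'cy', 'vertical_fov', 'cx', 'R', 't'}
```

View pics/side0.png

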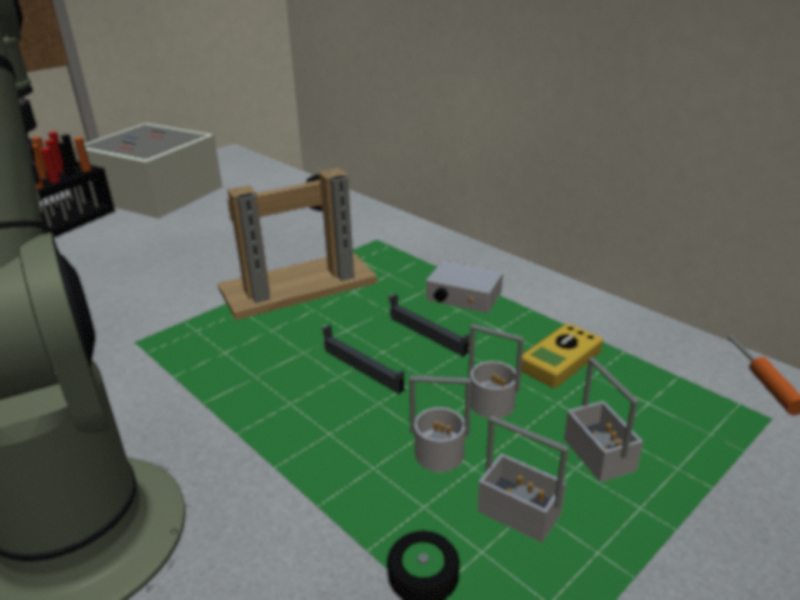

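View pics/top0.png

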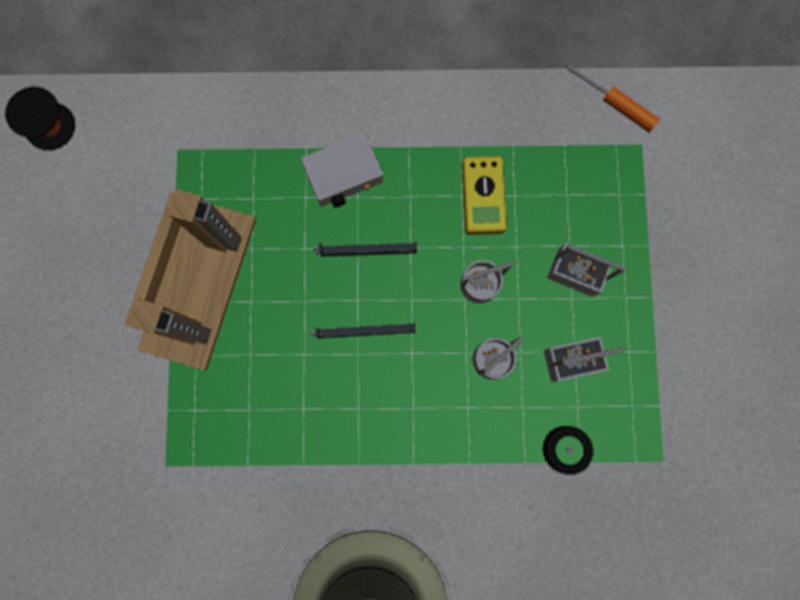

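```bash
cat > h.py <<'E'
import numpy as np, cv2, pickle
from scipy.optimize import minimize
def proj(f,X):
    X=np.atleast_2d(X); c=X@f["R"].T+f["t"]; F=210/np.tan(np.radians(f["vertical_fov"]/2))
    return c[:,:2]/c[:,2:]*F+[f["cx"],f["cy"]]
def ray(f,p,z):  # pixel (420x560) -> world at height z
    F=210/np.tan(np.radians(f["vertical_fov"]/2)); d=f["R"].T@[(p[0]-f["cx"])/F,(p[1]-f["cy"])/F,1]; o=-f["R"].T@f["t"]
    return o+d*(z-o[2])/d[2]
def box(x0,x1,y0,y1,z0,z1): return np.array([[x,y,z] for x in(x0,x1) for y in(y0,y1) for z in(z0,z1)])/1000.
def cyl(r,z0,z1): a=np.linspace(0,2*np.pi,40); return np.array([[r*np.cos(t),r*np.sin(t),z] for t in a for z in(z0,z1)])/1000.
def handle(y): return [box(-4,4,s*y-4,s*y+4,40,135) for s in(-1,1)]+[box(-4,4,-y-2,y+2,131,139)]
M={'bracket':[box(-180,0,-7.5,7.5,0,30),box(-180,-174,-7.5,7.5,0,40),box(-5,0,-7.5,7.5,0,52),box(0,10,-2.7,2.7,40,49),box(5,10,-2.7,2.7,32,49),box(0,10,-2.7,2.7,10,19)],
 'round':[cyl(36,0,58)]+handle(38),'oblong':[box(-30,30,-46,46,0,55)]+handle(48)}
def tf(p,X):
    c,s=np.cos(p[2]),np.sin(p[2]); return X@np.array([[c,-s,0],[s,c,0],[0,0,1]]).T+[p[0],p[1],p[3] if len(p)>3 else 0]
S=4
def render(f,kind,p):
    m=np.zeros((420*S,560*S),np.uint8)
    for b in M[kind]:
        q=cv2.convexHull(np.round(((proj(f,tf(p,b))+.5)*S-.5)*16).astype(np.int32)); cv2.fillConvexPoly(m,q,255,shift=4)
    return cv2.GaussianBlur(cv2.resize(m,(560,420),interpolation=cv2.INTER_AREA).astype(np.float32)/255,(0,0),.8)
def soft(f):
    im=f["image"].astype(np.float32); r=(im[...,1]-.5*(im[...,0]+im[...,2]))/(im.sum(2)+1)
    g=np.median(r[r>.15]); return np.clip(1-r/g,0,1), (im[...,0]>120)&(im[...,2]<90)
def fit(fs,kind,p,others=(),it=2):
    p=np.array(p,float)
    for k in range(it):
        W=[];O=[];T=[]
        for f in fs:
            s,y=soft(f); w=cv2.dilate((render(f,kind,p)>.02).astype(np.uint8),np.ones((9,9)))>0
            w&=~(cv2.dilate(y.astype(np.uint8),np.ones((5,5)))>0); W.append(w);T.append(s)
            o=np.zeros_like(s)
            for kk,pp in others: o=np.maximum(o,render(f,kk,pp))
            O.append(o)
        def cost(d):
            q=p+np.array(d)*[.005,.005,.05]
            return sum(((np.maximum(o,render(f,kind,q))-t)[w]**2).sum() for f,w,o,t in zip(fs,W,O,T))
        r=minimize(cost,[0,0,0],method='Powell' if k==0 else 'Nelder-Mead',options=dict(maxiter=150)); p=p+r.x*[.005,.005,.05]
    return p,r.fun
SL=[221,191,161,131,101]
def fit_stand(fs,p):
    p=np.array(p,float); res=[]
    def obj(d,views):
        q=p+np.array(d)*[.004,.004,.03]; c=0
        for f in views:
            g=f["image"].astype(np.float32).mean(2)
            for s in(90,-90):
                m=np.zeros((420*S,560*S),np.uint8);w=np.zeros((420,560),np.uint8)
                fp=lambda a,b,z0,z1:proj(f,tf(q,np.array([[0,s+a,z0],[0,s+b,z0],[0,s+b,z1],[0,s+a,z1]])/1000.))
                for z in SL: cv2.fillConvexPoly(m,np.round(((fp(-4,4,z-11,z+11)+.5)*S-.5)*16).astype(np.int32),255,shift=4)
                m=cv2.GaussianBlur(cv2.resize(m,(560,420),interpolation=cv2.INTER_AREA).astype(np.float32),(0,0),.8)
                cv2.fillConvexPoly(w,np.round(fp(-12,12,86,234)).astype(np.int32),1); w=w>0
                c+=np.corrcoef(m[w],g[w])[0,1]
        return c
    for v in [fs]+[[f] for f in fs]:
        best=min((minimize(obj,d0,args=(v,),method='Nelder-Mead') for d0 in([0,0,0],[2,0,0],[-2,0,0],[0,2,0],[0,-2,0])),key=lambda r:r.fun)
        res.append((p+best.x*[.004,.004,.03],best.fun/2/len(v)))
    return res
E
cat > m.py <<'E'
from h import *
s,t=[pickle.load(open(n+"0.pkl","rb")) for n in("side","top")]
np.set_printoptions(precision=4,suppress=True)
P=lambda f,x,y,z:ray(f,(x*.7,y*.7),z)
# brackets
out={}
for n,a,b in(('far',(322,250),(415,247)),('near',(320,332),(413,328))):
    A,B=P(t,*a,.03),P(t,*b,.03); d=A-B; p0=[A[0],A[1],np.arctan2(d[1],d[0])]
    for v in([s,t],[s],[t]): p,c=fit(v,'bracket',p0); print('bracket',n,p,c)
    out['br_'+n]=fit([s,t],'bracket',p0)[0]
# stand from uprights tops in top view
N=P(t,165,321,.237);Fp=P(t,205,209,.237); d=N-Fp; yaw=np.arctan2(d[1],d[0])-np.pi/2
print('stand0',N,Fp,yaw)
for r in fit_stand([s,t],[(N[0]+Fp[0])/2,(N[1]+Fp[1])/2,yaw]): print('stand',r)
# tins: bar ends in top view, z=.135
T={'r1':('round',(466,285),(511,266)),'r2':('round',(484,366),(521,340)),'o1':('oblong',(566,247),(621,270)),'o2':('oblong',(551,361),(622,350))}
pr={}
for n,(k,a,b) in T.items():
    A,B=P(t,*a,.135),P(t,*b,.135);print(n,A,B,np.linalg.norm(A-B))
# body centres
C={'r1':(483,282,.058),'r2':(494,358,.058),'o1':(582,268,.055),'o2':(577,357,.055)}
Y={'r1':(466,285,511,266),'r2':(484,366,521,340),'o1':(566,247,621,270),'o2':(551,361,622,350)}
for n in T:
    c=P(t,*C[n]);a=Y[n];A,B=P(t,a[0],a[1],.1),P(t,a[2],a[3],.135);d=B-A
    pr[n]=np.array([c[0],c[1],np.arctan2(d[1],d[0])-np.pi/2])
for k in range(2):
    for n in T:
        oth=[(T[m][0],pr[m]) for m in T if m!=n]+[('bracket',out[m]) for m in out]
        pr[n],c=fit([s,t],T[n][0],pr[n],oth); 
        if k: print(n,pr[n],c,fit([t],T[n][0],pr[n],oth)[0],fit([s],T[n][0],pr[n],oth)[0])
pickle.dump((out,pr),open('est.pkl','wb'))
E
time python3 m.py
```

```text
bracket far [0.6411 0.0888 1.596 ] 180.33123779296875
bracket far [0.64   0.0832 1.6274] 98.20364379882812
bracket far [0.6406 0.0908 1.5934] 71.01112365722656
bracket near [0.4872 0.0964 1.6046] 133.47854614257812
bracket near [0.4873 0.0978 1.6159] 86.76661682128906
bracket near [0.4853 0.0955 1.6195] 42.832279205322266
stand0 [0.4831 0.2998 0.237 ] [0.6569 0.2446 0.237 ] 1.2629332587556927
stand (array([0.57  , 0.2662, 1.2629]), np.float64(-0.39242521446355677))
stand (array([0.57  , 0.2701, 1.263 ]), np.float64(-0.8787940156768281))
stand (array([0.5504, 0.2722, 1.2629]), np.float64(-0.5553902231492671))
r1 [ 0.5511 -0.1673  0.135 ] [ 0.5827 -0.2436  0.135 ] 0.08256613203636998
r2 [ 0.4159 -0.1933  0.135 ] [ 0.4581 -0.2556  0.135 ] 0.07525933027497558
o1 [ 0.6143 -0.3373  0.135 ] [ 0.5739 -0.4274  0.135 ] 0.09869597637435223
o2 [ 0.423  -0.3035  0.135 ] [ 0.4399 -0.421   0.135 ] 0.11870417432978708
r1 [ 0.5766 -0.2066 -2.8023] 93.79682922363281 [ 0.576  -0.2066 -2.8024] [ 0.5777 -0.2059 -2.7867]
r2 [ 0.436  -0.2254 -2.4493] 77.38766479492188 [ 0.4351 -0.2262 -2.4512] [ 0.4366 -0.2249 -2.4385]
o1 [ 0.5971 -0.3874 -3.5535] 150.83456420898438 [ 0.5964 -0.3875 -3.5504] [ 0.5971 -0.3874 -3.5535]
o2 [ 0.4331 -0.3722 -2.9461] 114.82858276367188 [ 0.432  -0.373  -2.9393] [ 0.4336 -0.3719 -2.9459]
real	0m21.444s
user	0m33.021s
sys	0m7.199s
```

```bash
cat > ov.py <<'E'
from h import *
def outline(im,f,kind,p,z,off,col):
    for b in M[kind]:
        q=cv2.convexHull((((proj(f,tf(p,b))+.5)-off)*z-.5).astype(np.float32)).astype(np.int32); cv2.polylines(im,[q],True,col,1)
def crop(f,c,z,draw=()):
    x0,y0,w,h=c; im=cv2.resize(np.ascontiguousarray(f["image"][y0:y0+h,x0:x0+w,::-1]),None,fx=z,fy=z,interpolation=cv2.INTER_CUBIC)
    for k,p,col in draw: outline(im,f,k,p,z,np.array([x0,y0]),col)
    return im
E
python3 - <<'E'
from ov import *
s,t=[pickle.load(open(n+"0.pkl","rb")) for n in("side","top")]
out,pr=pickle.load(open('est.pkl','rb'))
d=[('bracket',p,(0,255,255)) for p in out.values()]
A=crop(t,(80,125,100,145),4); B=crop(s,(150,110,125,108),3.2)
C=crop(t,(210,160,90,85),4,d); D=crop(s,(220,200,112,78),3.6,d)
L=np.zeros((600,800,3),np.uint8)
L[:580,:400]=A; L[:B.shape[0],400:800]=B
cv2.imwrite('pics/s1.png',L)
L=np.zeros((600,800,3),np.uint8); L[:340,:360]=C; h,w=D.shape[:2];L[:h,370:370+w]=D
cv2.imwrite('pics/b1.png',L)
E
```

```text
(no output)
```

View pics/s1.png

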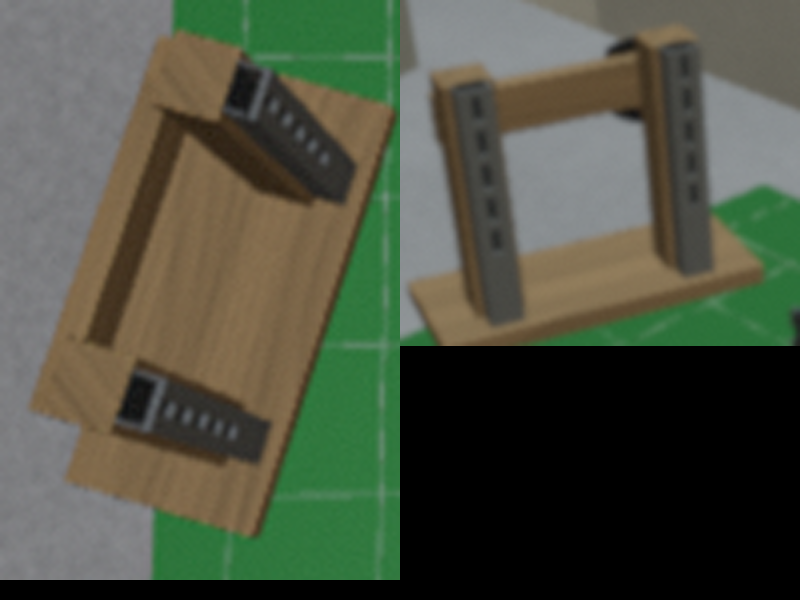

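View pics/b1.png

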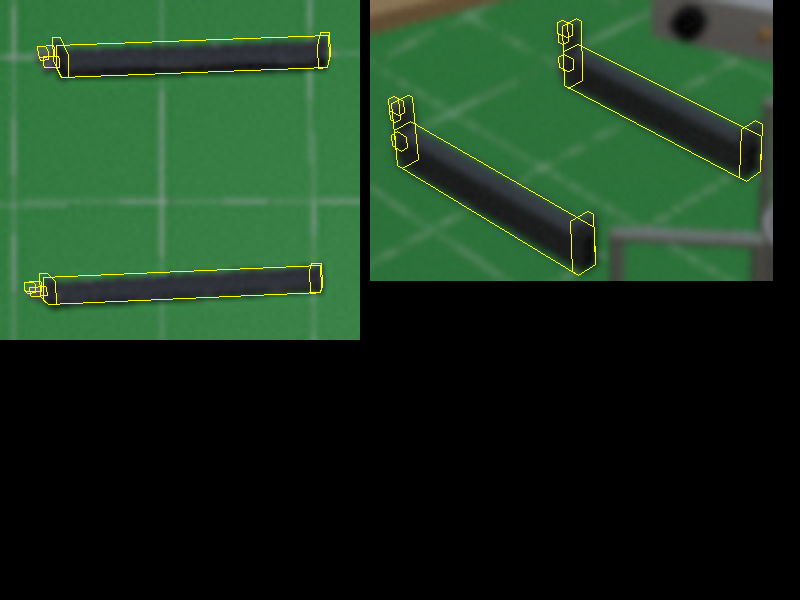

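```bash
cat > st.py <<'E'
from h import *
from scipy.optimize import least_squares
np.set_printoptions(precision=4,suppress=True)
s,t=[pickle.load(open(n+"0.pkl","rb")) for n in("side","top")]
def cen(f,p,sg,w,h):
    g=sg*f["image"].astype(float).mean(2); 
    for _ in range(4):
        x,y=np.round(p).astype(int); b=g[y-h:y+h+1,x-w:x+w+1]; b=b-np.percentile(b,35); b=np.clip(b,0,None)
        Y,X=np.mgrid[y-h:y+h+1,x-w:x+w+1]; p=np.array([(b*X).sum(),(b*Y).sum()])/b.sum()
    return p
sn=[(477,106),(482,141),(487,175),(491,208),(497,240)];sf=[(685,66),(687,98),(689,128),(691,160),(693,191)]
tn=[(171,411),(187,416),(202,422),(217,428),(232,433)];tf_=[(274,106),(288,120),(300,132),(312,146),(325,159)]
obs=[]
for L,y in((sn,.09),(sf,-.09)):
    for p,z in zip(L,SL):
        q=np.array([150+(p[0]-400)/3.2-.5,110+p[1]/3.2-.5]); obs.append((s,cen(s,q,-1,3,4),[0.001,y,z/1000.]))
for L,y in((tn,.09),(tf_,-.09)):
    for p,z in zip(L,SL):
        q=np.array([80+p[0]/4-.5,125+p[1]/4-.5]); obs.append((t,cen(t,q,1,2,2),[0.002,y,(z-11)/1000.]))
def go(o,extra=True):
    r=least_squares(lambda v:np.concatenate([proj(f,tf(v,np.array([X])))[0]-p for f,p,X in o]),[.57,.27,1.263]); return r.x,r.fun.reshape(-1,2)
v,e=go(obs);print(v);print(e.reshape(4,5,2).mean(1),e.std(0))
print(go(obs[:10])[0],go(obs[10:])[0])
for n,y in(('near',.09),('far',-.09)): print(n,tf(v,np.array([[0,y,.17]])))
E
python3 st.py
```

```text
[0.5673 0.266  1.2763]
[[-0.1967  0.6842]
 [-0.1614  0.5947]
 [-0.0723 -0.3991]
 [-0.0784 -0.2142]] [0.0826 0.4907]
[0.57   0.269  1.2729] [0.5665 0.2658 1.2768]
near [[0.4811 0.2921 0.17  ]]
far [[0.6534 0.2399 0.17  ]]
```

{"op": "arm_command", "data": {
  "commands": [
    [[0,0,40],0,-1],
    [[0,0,40],0,-1],
    [[0,0,40],0,-1],
    [[25,-33,0],-0.07,-1],
    [[25,-33,0],-0.07,-1],
    [[25,-33,0],-0.07,-1],
    [[25,-33,0],-0.07,-1],
    [[25,-33,0],-0.07,-1],
    [[25,-33,0],-0.07,-1],
    [[25,-33,0],-0.07,-1],
    [[25,-33,0],-0.07,-1],
    [[25,-33,0],-0.07,-1],
    [[25,-33,0],-0.07,-1],
    [[25,-33,0],-0.07,-1],
    [[25,-33,0],-0.07,-1],
    [[25,-33,0],-0.07,-1],
    [[25,-33,0],-0.07,-1],
    [[25,-33,0],-0.07,-1],
    [[25,-33,0],-0.07,-1],
    [[0,0,0],0,-1]
  ],
  "newtons": 100
}}

```text
clock: 2.1
position: [0.6182, 0.053, 0.3506]
tool_rot: [-3.141, 0.003, 1.659]
force: [0.3, -0.4, -0.4]
grip_width: 0.0855
finger_force: 0.0
```

{"op": "arm_command", "data": {
  "commands": [
    [[8,-8,-40],-0.02,-1],
    [[8,-8,-40],-0.02,-1],
    [[8,-8,-40],-0.03,-1],
    [[0,0,-40],0,-1],
    [[0,0,-40],0,-1],
    [[0,0,-40],0,-1],
    [[0,0,0],0,-1],
    [[0,0,0],0,-1],
    [[0,0,0],0,-1]
  ]
}}

```text
clock: 3.0
position: [0.6417, 0.0343, 0.1136]
tool_rot: [3.139, -0.0, 1.598]
force: [0.2, -0.9, 0.5]
grip_width: 0.0855
finger_force: 0.0
```

```bash
python3 -c "
from workcell import bot
for i in range(3): print(bot.observe()['position'],bot.observe()['tool_rot'],bot.observe()['qpos'])"
```

```text
[0.64165789 0.03427862 0.1135675 ] [ 3.13892733e+00 -2.32783005e-04  1.59773013e+00] [-0.37388193  0.71635805  0.35453648  1.66211564 -0.31782558  0.81767775
  0.14599017]
[0.64165789 0.03427862 0.1135675 ] [ 3.13892733e+00 -2.32783005e-04  1.59773013e+00] [-0.37388193  0.71635805  0.35453648  1.66211564 -0.31782558  0.81767775
  0.14599017]
[0.64165789 0.03427862 0.1135675 ] [ 3.13892733e+00 -2.32783005e-04  1.59773013e+00] [-0.37388193  0.71635805  0.35453648  1.66211564 -0.31782558  0.81767775
  0.14599017]
```

{"op": "arm_command", "data": {
  "commands": [
    [[0,-5,-35],0,-1],
    [[0,0,-35],0,-1],
    [[0,0,-25],0,-1],
    [[0,0,-10],0,-1],
    [[0,0,0],0,-1],
    [[0,0,0],0,0.3],
    [[0,0,0],0,1],
    [[0,0,0],0,1],
    [[0,0,0],0,1],
    [[0,0,0],0,1],
    [[0,0,0],0,1]
  ]
}}

```text
clock: 4.1
position: [0.641, 0.0293, 0.0071]
tool_rot: [3.141, -0.0, 1.598]
force: [-2.5, 0.3, 9.9]
grip_width: 0.0132
finger_force: 99.1
```

{"op": "arm_command", "data": {
  "commands": [
    [[0,0,10],0,1],
    [[0,0,30],0,1],
    [[0,0,35],0,1],
    [[0,0,35],0,1],
    [[0,0,35],0,1],
    [[0,0,36],0,1],
    [[-3,20,0],-0.053,1],
    [[-3,20,0],-0.053,1],
    [[-3,20,0],-0.054,1],
    [[-2,20,0],-0.053,1],
    [[-2,20,0],-0.053,1],
    [[-2,20,0],-0.054,1],
    [[0,0,0],0,1],
    [[0,0,0],0,1],
    [[0,0,0],0,1],
    [[0,0,0],0,1]
  ]
}}

```text
clock: 5.7
position: [0.6256, 0.1483, 0.1875]
tool_rot: [3.142, 0.0, 1.277]
force: [0.7, -0.2, -2.5]
grip_width: 0.0135
finger_force: 98.0
```

```bash
cat > g.py <<'E'
import sys
from ov import *
from workcell import bot, grab_frame
np.set_printoptions(precision=4,suppress=True)
n=sys.argv[1]
F={}
for k in("side","top"):
    F[k]=grab_frame(k); pickle.dump(F[k],open(f"{k}{n}.pkl","wb"))
o=bot.observe(); print(o['position'],o['tool_rot'],o['force'],o['grip_width'])
E
cat > v.py <<'E'
from g import *
st=[.5673,.266,1.2763]; L=np.zeros((600,800,3),np.uint8)
A=crop(F['top'],(80,125,145,150),2.75); B=crop(F['side'],(150,100,145,140),2.75)
L[:A.shape[0],:A.shape[1]]=A; L[:B.shape[0],400:400+B.shape[1]]=B
cv2.imwrite(f'pics/{n}.png',L)
E
python3 v.py 2
```

```text
[0.6256 0.1486 0.1874] [3.1416 0.     1.2771] [-0.7912 -0.1876 -2.9631] 0.013062533094967747
```

View pics/2.png

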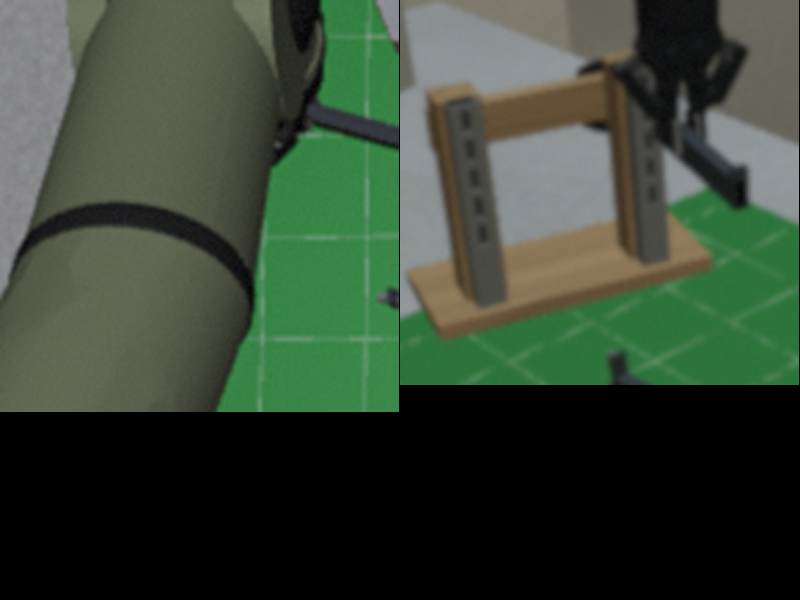

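{"op": "arm_command", "data": {
  "commands": [
    [[3,9.6,0],0,1],
    [[3,9.6,0],0,1],
    [[0.6,1.9,0],0,1],
    [[0.6,1.9,0],0,1],
    [[0.6,1.9,0],0,1],
    [[0.6,1.9,0],0,1],
    [[0,0,0],0,1],
    [[0,0,0],0,1]
  ]
}}

```text
clock: 6.6
position: [0.6342, 0.1762, 0.1874]
tool_rot: [3.141, -0.0, 1.278]
force: [1.3, 0.1, -3.4]
grip_width: 0.0129
finger_force: 98.1
```

{"op": "arm_command", "data": {
  "commands": [
    [[0.6,1.9,0],0,1],
    [[0.6,1.9,0],0,1],
    [[0,0,0],0,1],
    [[0,0,0],0,1]
  ]
}}

```text
clock: 7.0
position: [0.6353, 0.1802, 0.1874]
tool_rot: [3.141, -0.0, 1.278]
force: [2.8, -0.0, -2.6]
grip_width: 0.013
finger_force: 98.1
```

{"op": "arm_command", "data": {
  "commands": [
    [[0.6,1.9,0],0,1],
    [[0,0,0],0,1],
    [[0.6,1.9,0],0,1],
    [[0,0,0],0,1],
    [[0,0,0],0,1]
  ]
}}

```text
clock: 7.5
position: [0.6361, 0.1826, 0.1873]
tool_rot: [-3.141, 0.001, 1.277]
force: [-0.9, -6.0, -0.6]
grip_width: 0.0132
finger_force: 98.6
```

```bash
python3 v.py 3
```

```text
[0.6361 0.1826 0.1873] [-3.1412  0.0014  1.277 ] [-1.3312 -5.5719 -0.9558] 0.01311271108699287
```

View pics/3.png

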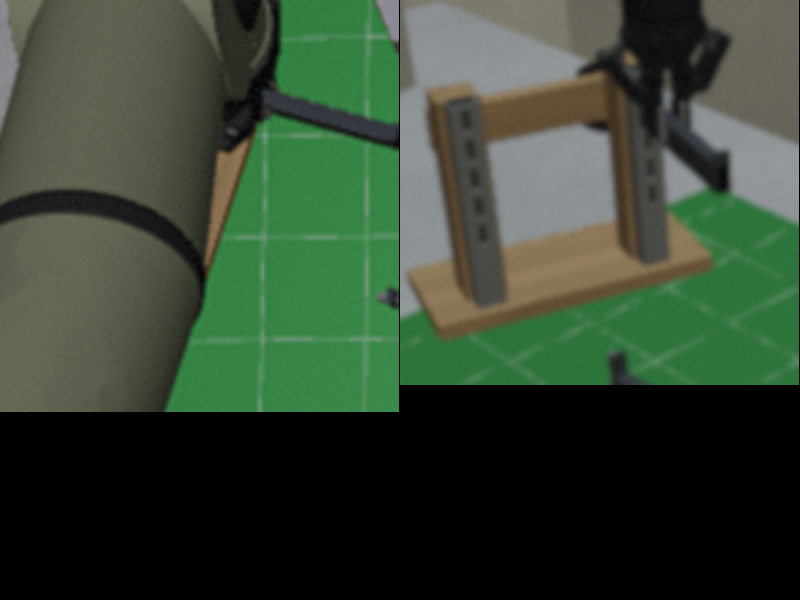

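{"op": "arm_command", "data": {
  "commands": [
    [[0,0,-2],0,1],
    [[0,0,-2],0,1],
    [[0,0,-2],0,1],
    [[0,0,-2],0,1],
    [[0,0,0],0,1],
    [[0,0,0],0,1]
  ]
}}

```text
clock: 8.2
position: [0.6362, 0.1826, 0.1793]
tool_rot: [-3.141, 0.001, 1.277]
force: [0.3, -6.1, -1.8]
grip_width: 0.013
finger_force: 98.4
```

{"op": "arm_command", "data": {
  "commands": [
    [[0,0,-1.5],0,1],
    [[0,0,0],0,1],
    [[0,0,-1.5],0,1],
    [[0,0,0],0,1],
    [[0,0,-1],0,1],
    [[0,0,0],0,1]
  ]
}}

```text
clock: 8.8
position: [0.6363, 0.1824, 0.1761]
tool_rot: [3.141, 0.001, 1.277]
force: [-4.8, -9.1, 10.5]
grip_width: 0.0131
finger_force: 100.4
```

{"op": "arm_command", "data": {
  "commands": [
    [[0,0,-1.5],0,1],
    [[0,0,-1.5],0,1],
    [[0,0,0],0,1],
    [[0,0,0],0,1]
  ]
}}

```text
clock: 9.2
position: [0.6366, 0.182, 0.1742]
tool_rot: [3.141, 0.001, 1.277]
force: [-9.4, -12.4, 24.5]
grip_width: 0.0129
finger_force: 102.5
```

{"op": "arm_command", "data": {
  "commands": [
    [[0,0,2],0,1],
    [[0,0,0],0,0],
    [[0,0,0],0,-1],
    [[0,0,0],0,-1],
    [[0,0,0],0,-1],
    [[0,0,20],0,-1],
    [[0,0,30],0,-1],
    [[0,0,30],0,1],
    [[9.3,30.6,0],0,1],
    [[0,0,0],0,1],
    [[0,0,0],0,1],
    [[0,0,0],0,1],
    [[0,0,0],0,1],
    [[0,0,0],0,1]
  ]
}}

```text
clock: 10.6
position: [0.6456, 0.2137, 0.2542]
tool_rot: [-3.141, 0.0, 1.277]
force: [-0.3, -0.0, 0.9]
grip_width: 0.0001
finger_force: 0.0
```

Run:
```python
import sys; sys.argv=['g','4']
from g import *
far=[.6534,.2399,1.2763,.17]
for z in(.17,.173,.176,.18):
    p=far[:3]+[z]; 
L=np.zeros((600,800,3),np.uint8)
d=[('bracket',far,(0,255,255))]
A=crop(F['side'],(200,90,130,120),4.5,d);B=crop(F['top'],(130,130,100,100),2.5,d)
L[:540,:585]=A; L[:250,550:800]=B
cv2.imwrite('pics/4.png',L)
```

```text
[0.6457 0.214  0.2543] [-3.1416  0.      1.2773] [0.3145 0.0293 0.6607] 0.0001713927985139694
```

View pics/4.png

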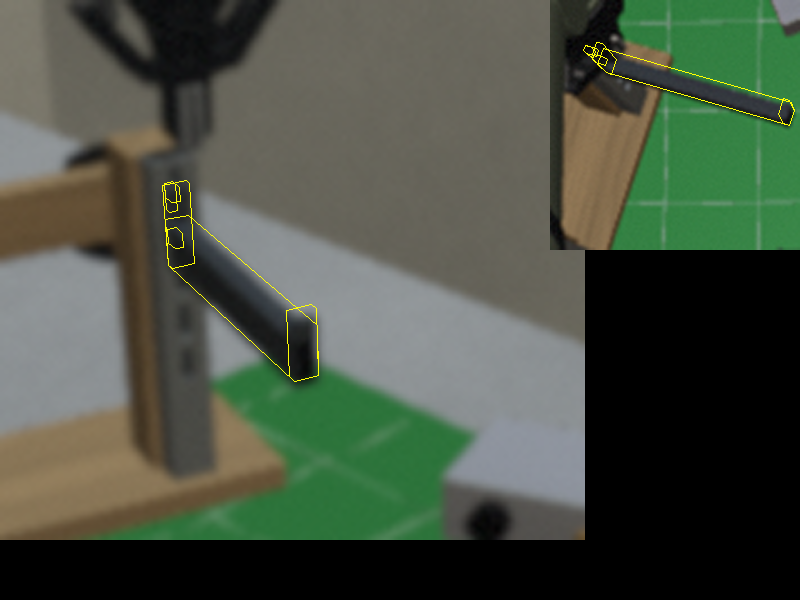

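{"op": "arm_command", "data": {
  "commands": [
    [[0,0,-25],0,1],
    [[0,0,-25],0,1],
    [[0,0,-2],0,1],
    [[0,0,-2],0,1],
    [[0,0,-1.5],0,1],
    [[0,0,-1.5],0,1],
    [[0,0,0],0,1],
    [[0,0,0],0,1]
  ]
}}

```text
clock: 11.5
position: [0.6464, 0.2141, 0.1992]
tool_rot: [3.14, -0.001, 1.278]
force: [-2.0, -1.5, 11.3]
grip_width: -0.0002
finger_force: 5.5
```

{"op": "arm_command", "data": {
  "commands": [
    [[0,0,-2],0,1],
    [[0,0,-2],0,1],
    [[0,0,-2],0,1],
    [[0,0,0],0,1],
    [[0,0,0],0,1]
  ]
}}

```text
clock: 12.0
position: [0.6479, 0.2134, 0.1979]
tool_rot: [3.136, -0.004, 1.277]
force: [-18.1, -8.4, 65.1]
grip_width: 0.0
finger_force: 32.7
```

{"op": "arm_command", "data": {
  "commands": [
    [[0,0,20],0,1],
    [[0,0,40],0,-1],
    [[0,0,40],0,-1],
    [[-20,-22,0],0.041,-1],
    [[-20,-22,0],0.041,-1],
    [[-20,-22,0],0.041,-1],
    [[-20,-22,0],0.041,-1],
    [[-20,-22,0],0.041,-1],
    [[-20,-22,0],0.041,-1],
    [[-20,-22,0],0.041,-1],
    [[-18,-23,0],0.041,-1],
    [[0,0,-40],0,-1],
    [[0,0,-40],0,-1],
    [[0,0,-40],0,-1],
    [[0,0,-40],0,-1],
    [[0,0,0],0,-1],
    [[0,0,0],0,-1]
  ]
}}

```text
clock: 13.7
position: [0.4881, 0.0369, 0.1324]
tool_rot: [3.142, 0.0, 1.605]
force: [-0.4, 0.1, 0.1]
grip_width: 0.0851
finger_force: 0.0
```

{"op": "arm_command", "data": {
  "commands": [
    [[1,0,-40],0,-1],
    [[0,0,-40],0,-1],
    [[0,0,-30],0,-1],
    [[0,0,-14.5],0,-1],
    [[0,0,0],0,-1],
    [[0,0,0],0,0.3],
    [[0,0,0],0,1],
    [[0,0,0],0,1],
    [[0,0,0],0,1],
    [[0,0,0],0,1],
    [[0,0,0],0,1]
  ]
}}

```text
clock: 14.8
position: [0.489, 0.0374, 0.0075]
tool_rot: [3.141, -0.0, 1.606]
force: [-2.8, 0.1, 18.4]
grip_width: 0.0131
finger_force: 99.0
```

{"op": "arm_command", "data": {
  "commands": [
    [[0,0,10],0,1],
    [[0,0,30],0,1],
    [[0,0,35],0,1],
    [[0,0,35],0,1],
    [[0,0,35],0,1],
    [[0,0,35],0,1],
    [[-5,23.5,0],-0.047,1],
    [[-5,23.5,0],-0.047,1],
    [[-5,23.5,0],-0.047,1],
    [[-5,23.5,0],-0.047,1],
    [[-5,23.5,0],-0.047,1],
    [[-5,23.5,0],-0.047,1],
    [[-5,23.5,0],-0.047,1],
    [[0,0,0],0,1],
    [[0,0,0],0,1],
    [[0,0,0],0,1]
  ]
}}

```text
clock: 16.4
position: [0.4537, 0.2009, 0.187]
tool_rot: [-3.142, 0.0, 1.276]
force: [0.6, 0.1, -3.0]
grip_width: 0.0131
finger_force: 98.1
```

{"op": "arm_command", "data": {
  "commands": [
    [[3,9.6,0],0,1],
    [[3,9.6,0],0,1],
    [[0.6,1.9,0],0,1],
    [[0.6,1.9,0],0,1],
    [[0.6,1.9,0],0,1],
    [[0.6,1.9,0],0,1],
    [[0.6,1.9,0],0,1],
    [[0,0,0],0,1],
    [[0,0,0],0,1]
  ]
}}

```text
clock: 17.3
position: [0.4628, 0.2305, 0.1869]
tool_rot: [3.141, -0.0, 1.277]
force: [0.9, 0.7, -2.8]
grip_width: 0.013
finger_force: 98.1
```

{"op": "arm_command", "data": {
  "commands": [
    [[0.6,1.9,0],0,1],
    [[0,0,0],0,1],
    [[0.6,1.9,0],0,1],
    [[0,0,0],0,1],
    [[0.3,0.9,0],0,1],
    [[0,0,0],0,1]
  ]
}}

```text
clock: 17.9
position: [0.4642, 0.2353, 0.1868]
tool_rot: [3.142, -0.0, 1.277]
force: [1.0, -0.7, -3.0]
grip_width: 0.0127
finger_force: 98.1
```

{"op": "arm_command", "data": {
  "commands": [
    [[0.4,1.2,0],0,1],
    [[0,0,0],0,1],
    [[0.4,1.2,0],0,1],
    [[0,0,0],0,1],
    [[0,0,0],0,1]
  ]
}}

```text
clock: 18.4
position: [0.4649, 0.2375, 0.1867]
tool_rot: [-3.141, 0.0, 1.277]
force: [0.4, -3.3, -2.9]
grip_width: 0.0131
finger_force: 98.2
```

Contact (about 3 N); press down.

{"op": "arm_command", "data": {
  "commands": [
    [[0.3,0.8,0],0,1],
    [[0,0,-2],0,1],
    [[0,0,-2],0,1],
    [[0,0,-2],0,1],
    [[0,0,-2],0,1],
    [[0,0,0],0,1],
    [[0,0,-1.5],0,1],
    [[0,0,0],0,1],
    [[0,0,0],0,1]
  ]
}}

```text
clock: 19.3
position: [0.465, 0.2374, 0.1773]
tool_rot: [-3.141, 0.001, 1.276]
force: [-2.8, -8.1, 2.8]
grip_width: 0.0129
finger_force: 99.2
```

{"op": "arm_command", "data": {
  "commands": [
    [[0,0,-1.5],0,1],
    [[0,0,0],0,1],
    [[0,0,-1.5],0,1],
    [[0,0,-1],0,1],
    [[0,0,0],0,1],
    [[0,0,0],0,1]
  ]
}}

```text
clock: 19.9
position: [0.4652, 0.2371, 0.1746]
tool_rot: [-3.141, 0.0, 1.276]
force: [-13.3, -15.5, 33.6]
grip_width: 0.0127
finger_force: 104.1
```

{"op": "arm_command", "data": {
  "commands": [
    [[0,0,2],0,1],
    [[0,0,0],0,0],
    [[0,0,0],0,-1],
    [[0,0,0],0,-1],
    [[0,0,0],0,-1],
    [[0,0,20],0,-1],
    [[0,0,30],0,-1],
    [[0,0,30],0,1],
    [[9.3,30.6,0],0,1],
    [[0,0,0],0,1],
    [[0,0,0],0,1],
    [[0,0,0],0,1],
    [[0,0,-25],0,1],
    [[0,0,-25],0,1],
    [[0,0,-2],0,1],
    [[0,0,-2],0,1],
    [[0,0,-2],0,1],
    [[0,0,-2],0,1],
    [[0,0,0],0,1],
    [[0,0,0],0,1]
  ]
}}

```text
clock: 21.9
position: [0.4753, 0.2688, 0.1991]
tool_rot: [3.14, -0.002, 1.276]
force: [-3.7, -5.2, 18.2]
grip_width: 0.0002
finger_force: 9.6
```

{"op": "arm_command", "data": {
  "commands": [
    [[0,0,-2],0,1],
    [[0,0,-2],0,1],
    [[0,0,0],0,1],
    [[0,0,20],0,1],
    [[0,0,40],0,1],
    [[0,0,45],0,1],
    [[0,0,45],0,1],
    [[6,-27,0],0.053,-1],
    [[6,-27,0],0.053,-1],
    [[6,-27,0],0.053,-1],
    [[6,-27,0],0.053,-1],
    [[6,-27,0],0.053,-1],
    [[6,-27,0],0.053,-1],
    [[6,-27,0],0.053,-1],
    [[6,-27,0],0.053,-1],
    [[6,-27,0],0.053,-1],
    [[6,-27,0],0.053,-1],
    [[6,-27,0],0.053,-1],
    [[0,0,0],0.051,-1],
    [[0,0,0],0,-1]
  ]
}}

```text
clock: 23.9
position: [0.5406, -0.0289, 0.344]
tool_rot: [3.141, 0.0, 1.91]
force: [-0.4, 1.0, 0.2]
grip_width: 0.0855
finger_force: 0.0
```

```bash
cat > tins.py <<'E'
from g import *
out,pr=pickle.load(open('est.pkl','rb'))
use=sys.argv[2].split(',')
T={n:('round' if n[0]=='r' else 'oblong') for n in pr}
for n in use:
    oth=[(T[m],pr[m]) for m in use if m!=n]
    for v in(['side','top'],['side'],['top']):
        q,c=fit([F[k] for k in v],T[n],pr[n],oth); print(n,v,q,round(c,1))
E
python3 tins.py 5 r1,r2,o1,o2; python3 -c "
from workcell import bot;print(bot.observe()['qpos'])"
python3 - <<'E'
from ov import *
s,t=[pickle.load(open(n+"5.pkl","rb")) for n in("side","top")]
d=[('bracket',p,(0,255,255)) for p in ([.6534,.2399,1.2763,.17],[.4811,.2921,1.2763,.17])]
L=np.zeros((600,800,3),np.uint8)
A=crop(s,(150,90,160,133),3,d);B=crop(t,(80,125,150,160),2,d)
L[:A.shape[0],:480]=A; L[:320,490:790]=B
cv2.imwrite('pics/5.png',L)
E
```

```text
[ 0.5406 -0.0277  0.3437] [ 3.1409 -0.0002  1.9095] [-0.0154  0.3992 -0.3287] 0.08545663117541162
r1 ['side', 'top'] [ 0.5767 -0.2066 -2.8037] 188.0
r1 ['side'] [ 0.5775 -0.2061 -2.8091] 156.8
r1 ['top'] [ 0.576  -0.2066 -2.8022] 23.4
r2 ['side', 'top'] [ 0.4108 -0.2323 -2.4491] 81.3
r2 ['side'] [ 0.4114 -0.2317 -2.4372] 51.6
r2 ['top'] [ 0.4105 -0.2333 -2.4375] 17.0
o1 ['side', 'top'] [ 0.5971 -0.3874 -3.5535] 149.5
o1 ['side'] [ 0.5972 -0.3874 -3.5536] 100.9
o1 ['top'] [ 0.5964 -0.3876 -3.5477] 43.4
o2 ['side', 'top'] [ 0.4331 -0.3722 -2.9461] 113.5
o2 ['side'] [ 0.4336 -0.3719 -2.9459] 86.7
o2 ['top'] [ 0.4321 -0.373  -2.9396] 15.7
[-0.51210872  0.32232227  0.60239023  1.69370071 -0.19540906  1.18555635
  0.47873389]
```

View pics/5.png

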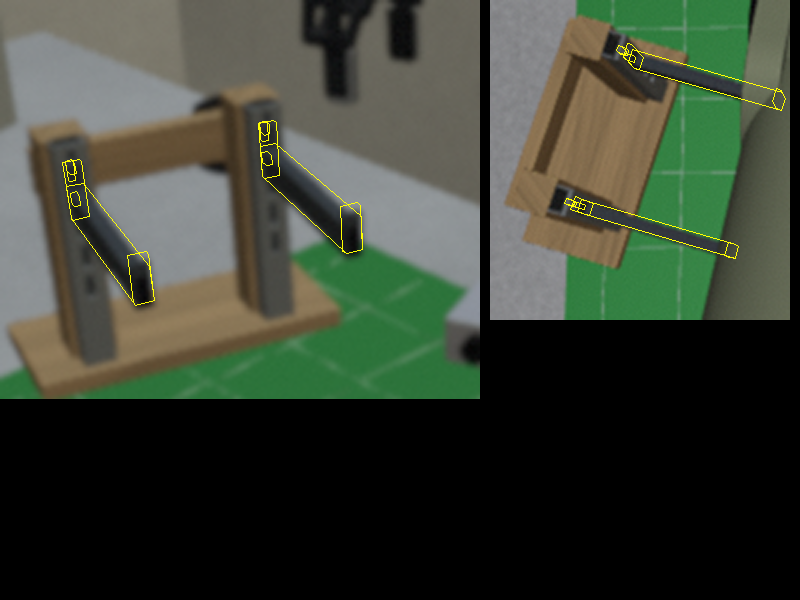

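{"op": "arm_command", "data": {
  "commands": [
    [[5,-32,0],0,-1],
    [[6,-32,0],0,-1],
    [[6,-32,0],0,-1],
    [[6,-32,0],0,-1],
    [[6,-32,0],0,-1],
    [[0,0,-40],0,-1],
    [[0,0,-40],0,-1],
    [[0,0,-40],0,-1],
    [[0,0,0],0,-1],
    [[0,0,0],0,-1],
    [[0,0,0],0,-1]
  ]
}}

```text
clock: 25.1
position: [0.5706, -0.1881, 0.2256]
tool_rot: [3.139, 0.002, 1.911]
force: [-0.7, 0.1, 0.6]
grip_width: 0.0854
finger_force: 0.0
```

{"op": "arm_command", "data": {
  "commands": [
    [[0,0,-35],0,-1],
    [[0,0,-35],0,-1],
    [[0,0,-24],0,-1],
    [[0,0,-10],0,-1],
    [[0,0,0],0,0],
    [[0,0,0],0,0.5],
    [[0,0,0],0,0.7],
    [[0,0,0],0,1],
    [[0,0,0],0,1],
    [[0,0,0],0,1],
    [[0,0,0],0,1]
  ],
  "newtons": 80
}}

```text
clock: 26.2
position: [0.5701, -0.1878, 0.1198]
tool_rot: [3.141, 0.0, 1.911]
force: [-0.5, 2.4, 5.6]
grip_width: 0.0051
finger_force: 78.3
```

{"op": "arm_command", "data": {
  "commands": [
    [[0,0,0],0,0.5],
    [[0,0,0],0,0],
    [[0,0,0],0,0],
    [[4.3,-12.7,0],0,0],
    [[4.5,-12.5,0],0,0],
    [[4.5,-12.5,0],0,0],
    [[0,0,0],0,0],
    [[0,0,0],0,0.5],
    [[0,0,0],0,0.8],
    [[0,0,0],0,1],
    [[0,0,0],0,1],
    [[0,0,0],0,1],
    [[0,0,0],0,1]
  ]
}}

```text
clock: 27.5
position: [0.583, -0.2255, 0.1194]
tool_rot: [3.141, 0.0, 1.911]
force: [1.4, 0.5, 1.6]
grip_width: 0.0052
finger_force: 78.3
```

{"op": "arm_command", "data": {
  "commands": [
    [[0,0,10],0,1],
    [[0,0,20],0,1],
    [[0,0,25],0,1],
    [[0,0,25],0,1],
    [[0,0,15],0,1],
    [[0,0,0],0,1]
  ]
}}

```text
clock: 28.1
position: [0.5835, -0.2261, 0.2163]
tool_rot: [3.139, 0.002, 1.911]
force: [0.6, 0.0, -2.1]
grip_width: 0.0051
finger_force: 78.4
```

{"op": "arm_command", "data": {
  "commands": [
    [[-3.5,7.3,0],0.026,1],
    [[-7,15.3,0],0.048,1],
    [[-7.3,16,0],0.048,1],
    [[-7.3,16,0],0.048,1],
    [[-7.3,16,0],0.048,1],
    [[-7.3,16,0],0.048,1],
    [[-7.3,16,0],0.048,1],
    [[-7.3,16,0],0.048,1],
    [[-7.3,16,0],0.048,1],
    [[-7.3,16,0],0.048,1],
    [[-7.3,16,0],0.048,1],
    [[-7.3,16,0],0.048,1],
    [[-7.3,16,0],0.048,1],
    [[-7.3,16,0],0.048,1],
    [[-7.3,16,0],0.048,1],
    [[-7.3,16,0],0.048,1],
    [[-7.3,16,0],0.048,1],
    [[-7.3,16,0],0.048,1],
    [[-7.3,16,0],0.048,1],
    [[-7.3,12.1,0],0.048,1]
  ]
}}

```text
clock: 30.1
position: [0.4403, 0.0825, 0.2143]
tool_rot: [3.141, -0.0, 2.853]
force: [0.1, -0.0, -1.9]
grip_width: 0.0049
finger_force: 78.3
```

{"op": "arm_command", "data": {
  "commands": [
    [[0,0,0],0,1],
    [[0,0,0],0,1],
    [[0,0,0],0,1]
  ]
}}

```text
clock: 30.4
position: [0.4412, 0.0805, 0.2143]
tool_rot: [-3.141, 0.0, 2.848]
force: [0.2, -0.3, -2.6]
grip_width: 0.0049
finger_force: 78.3
```

```bash
cat > v2.py <<'E'
from g import *
L=np.zeros((600,800,3),np.uint8)
tins=[(k,list(map(float,p.split(','))),(0,255,255)) for k,p in (a.split(':') for a in sys.argv[2:])]
A=crop(F['side'],(150,80,190,200),2.4,tins);B=crop(F['top'],(80,125,150,160),2.2,tins)
L[:480,:456]=A; L[:352,465:795]=B
cv2.imwrite(f'pics/{n}.png',L)
E
python3 v2.py 6 round:0.4206,0.0876,1.276,0.095
```

```text
[0.4412 0.0805 0.2143] [-3.1414  0.0001  2.8476] [-0.3964  0.0205 -2.3   ] 0.004940879510773424
```

View pics/6.png

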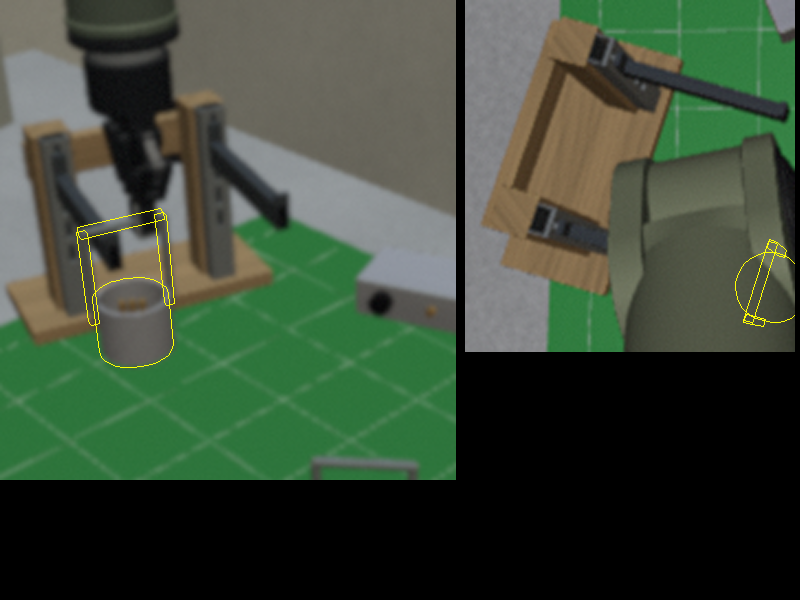

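{"op": "arm_command", "data": {
  "commands": [
    [[2,6.5,0],0,1],
    [[4,13,0],0,1],
    [[4,13,0],0,1],
    [[4,13,0],0,1],
    [[4,13,0],0,1],
    [[4,13,0],0,1],
    [[0,0,0],0,1],
    [[0,0,0],0,1]
  ]
}}

```text
clock: 31.3
position: [0.4629, 0.1526, 0.2141]
tool_rot: [-3.141, -0.0, 2.849]
force: [-0.1, -0.3, -1.5]
grip_width: 0.005
finger_force: 78.3
```

{"op": "arm_command", "data": {
  "commands": [
    [[4,13,0],0,1],
    [[4,13,0],0,1],
    [[4,13,0],0,1],
    [[4,13,0],0,1],
    [[4,13,0],0,1],
    [[4,13,0],0,1],
    [[1.7,7,0],0,1],
    [[0,0,0],0,1],
    [[0,0,0],0,1],
    [[0,0,-8],0,1],
    [[0,0,-8],0,1],
    [[0,0,-5],0,1],
    [[0,0,-2],0,1],
    [[0,0,0],0,1],
    [[0,0,0],0,1]
  ]
}}

```text
clock: 32.8
position: [0.4887, 0.2375, 0.1914]
tool_rot: [3.142, 0.0, 2.849]
force: [0.5, -0.7, -1.8]
grip_width: 0.005
finger_force: 78.4
```

{"op": "arm_command", "data": {
  "commands": [
    [[0,0,-1],0,1],
    [[0,0,-1],0,1],
    [[0,0,-1],0,1],
    [[0,0,0],0,1],
    [[0,0,0],0,1]
  ]
}}

```text
clock: 33.3
position: [0.4887, 0.2375, 0.1883]
tool_rot: [-3.142, 0.0, 2.849]
force: [-0.1, -0.1, -2.1]
grip_width: 0.0047
finger_force: 78.4
```

{"op": "arm_command", "data": {
  "commands": [
    [[0,0,-1],0,1],
    [[0,0,-1],0,1],
    [[0,0,0],0,1],
    [[0,0,0],0,1]
  ]
}}

```text
clock: 33.7
position: [0.4887, 0.2375, 0.1864]
tool_rot: [3.141, 0.0, 2.849]
force: [0.2, 0.3, 0.3]
grip_width: 0.005
finger_force: 78.5
```

{"op": "arm_command", "data": {
  "commands": [
    [[0,0,0],0,0.8],
    [[0,0,0],0,0.6],
    [[0,0,0],0,0.4],
    [[0,0,0],0,0.4],
    [[0,0,0],0,0.4],
    [[0,0,10],0,0.4],
    [[0,0,20],0,0.4],
    [[0,0,40],0,0.4],
    [[0,0,40],0,0.4],
    [[0,0,30],0,-1],
    [[0,0,0],0,-1]
  ]
}}

```text
clock: 34.8
position: [0.4899, 0.2379, 0.331]
tool_rot: [3.137, 0.004, 2.848]
force: [0.5, -0.2, -0.7]
grip_width: 0.0536
finger_force: 0.0
```

```bash
python3 tins.py 7 r2,o1,o2
python3 - <<'E'
from ov import *
s,t=[pickle.load(open(n+"7.pkl","rb")) for n in("side","top")]
L=np.zeros((600,800,3),np.uint8)
A=crop(s,(150,80,190,200),2.4);B=crop(t,(80,125,150,160),2.2)
L[:480,:456]=A; L[:352,465:795]=B
cv2.imwrite('pics/7.png',L)
E
```

```text
[0.4887 0.2375 0.3271] [3.1405 0.0008 2.8488] [-0.0017  1.0816 -0.7753] 0.06835603022546699
r2 ['side', 'top'] [ 0.4111 -0.2322 -2.4491] 79.7
r2 ['side'] [ 0.4113 -0.2317 -2.4323] 54.2
r2 ['top'] [ 0.4106 -0.2333 -2.4373] 17.7
o1 ['side', 'top'] [ 0.5971 -0.3874 -3.5535] 150.8
o1 ['side'] [ 0.5972 -0.3874 -3.5536] 102.0
o1 ['top'] [ 0.596  -0.3876 -3.5474] 43.1
o2 ['side', 'top'] [ 0.4331 -0.3722 -2.9461] 116.7
o2 ['side'] [ 0.4331 -0.3722 -2.9461] 92.2
o2 ['top'] [ 0.4321 -0.3729 -2.9383] 16.4
```

View pics/7.png

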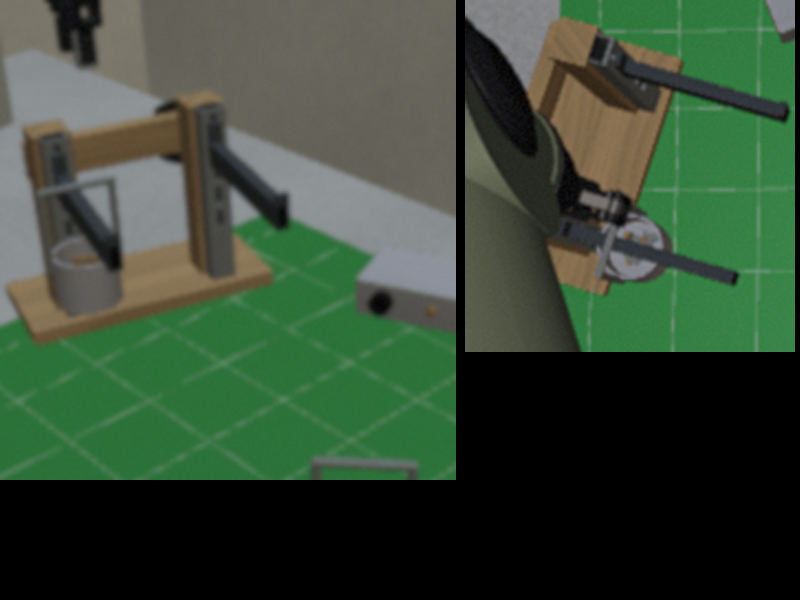

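{"op": "arm_command", "data": {
  "commands": [
    [[-4,-30,0],-0.036,-1],
    [[-4,-30,0],-0.036,-1],
    [[-4,-30,0],-0.036,-1],
    [[-4,-30,0],-0.036,-1],
    [[-4,-30,0],-0.036,-1],
    [[-4,-30,0],-0.036,-1],
    [[-4,-30,0],-0.036,-1],
    [[-4,-30,0],-0.036,-1],
    [[-4,-30,0],-0.036,-1],
    [[-4,-30,0],-0.036,-1],
    [[-4,-30,0],-0.036,-1],
    [[-4,-30,0],-0.036,-1],
    [[-4,-30,0],-0.036,-1],
    [[-4,-30,0],-0.036,-1],
    [[-4,-30,0],-0.036,-1],
    [[-5,-35,0],-0.038,-1],
    [[0,0,-40],0,-1],
    [[0,0,-40],0,-1],
    [[0,0,0],0,-1],
    [[0,0,0],0,-1]
  ]
}}

```text
clock: 36.9
position: [0.4234, -0.2476, 0.2467]
tool_rot: [-3.14, -0.001, 2.27]
force: [0.6, -0.2, 0.2]
grip_width: 0.0852
finger_force: 0.0
```

{"op": "arm_command", "data": {
  "commands": [
    [[0,0,-35],0,-1],
    [[0,0,-35],0,-1],
    [[0,0,-35],0,-1],
    [[0,0,-22],0,-1],
    [[0,0,0],0,0],
    [[0,0,0],0,0.5],
    [[0,0,0],0,0.7],
    [[0,0,0],0,1],
    [[0,0,0],0,1],
    [[0,0,0],0,1],
    [[0,0,0],0,1],
    [[0,0,10],0,1],
    [[0,0,20],0,1],
    [[0,0,25],0,1],
    [[0,0,25],0,1],
    [[0,0,15],0,1],
    [[0,0,0],0,1],
    [[0,0,0],0,1]
  ]
}}

```text
clock: 38.7
position: [0.4235, -0.2473, 0.2142]
tool_rot: [3.141, -0.0, 2.271]
force: [0.2, -0.3, -2.8]
grip_width: 0.0054
finger_force: 78.5
```

{"op": "arm_command", "data": {
  "commands": [
    [[1,9,0],0.03,1],
    [[1,18,0],0.03,1],
    [[1,18,0],0.03,1],
    [[1,18,0],0.03,1],
    [[1,18,0],0.03,1],
    [[1,18,0],0.03,1],
    [[1,18,0],0.03,1],
    [[1,18,0],0.03,1],
    [[1,18,0],0.03,1],
    [[1,18,0],0.03,1],
    [[1,18,0],0.03,1],
    [[1,18,0],0.03,1],
    [[1,18,0],0.03,1],
    [[1,18,0],0.03,1],
    [[1,18,0],0.03,1],
    [[1,18,0],0.03,1],
    [[1,18,0],0.03,1],
    [[1,18,0],0.034,1],
    [[0,13.5,0],0.034,1],
    [[0,0,0],0,1]
  ]
}}

```text
clock: 40.7
position: [0.4416, 0.0829, 0.2142]
tool_rot: [3.141, -0.0, 2.853]
force: [-0.2, 0.2, -3.2]
grip_width: 0.0047
finger_force: 78.4
```

{"op": "arm_command", "data": {
  "commands": [
    [[0,0,0],0,1],
    [[0,0,0],0,1],
    [[0,0,0],0,1]
  ]
}}

```text
clock: 41.0
position: [0.4417, 0.0804, 0.2143]
tool_rot: [-3.141, 0.0, 2.848]
force: [-0.7, 0.0, -2.6]
grip_width: 0.0047
finger_force: 78.4
```

{"op": "arm_command", "data": {
  "commands": [
    [[2,6.4,0],0,1],
    [[4,13,0],0,1],
    [[4,13,0],0,1],
    [[4,13,0],0,1],
    [[4,13,0],0,1],
    [[4,13,0],0,1],
    [[1.3,7,0],0,1],
    [[0,0,0],0,1],
    [[0,0,0],0,1],
    [[0,0,-8],0,1],
    [[0,0,-8],0,1],
    [[0,0,-6],0,1],
    [[0,0,-3],0,1],
    [[0,0,-2],0,1],
    [[0,0,0],0,1],
    [[0,0,0],0,1]
  ]
}}

```text
clock: 42.6
position: [0.4651, 0.1594, 0.1874]
tool_rot: [3.141, 0.0, 2.849]
force: [-0.2, -0.7, -1.8]
grip_width: 0.0047
finger_force: 78.5
```

{"op": "arm_command", "data": {
  "commands": [
    [[0,0,-1],0,1],
    [[0,0,-1],0,1],
    [[0,0,0],0,1],
    [[0,0,0],0,1]
  ]
}}

```text
clock: 43.0
position: [0.4649, 0.1594, 0.1853]
tool_rot: [3.142, -0.0, 2.849]
force: [0.3, 0.2, -2.4]
grip_width: 0.0052
finger_force: 78.5
```

{"op": "arm_command", "data": {
  "commands": [
    [[0,0,-1],0,1],
    [[0,0,-0.5],0,1],
    [[0,0,0],0,1],
    [[0,0,0],0,1]
  ]
}}

```text
clock: 43.4
position: [0.465, 0.1593, 0.1838]
tool_rot: [-3.142, 0.0, 2.849]
force: [-0.8, -1.6, -0.2]
grip_width: 0.005
finger_force: 78.6
```

{"op": "arm_command", "data": {
  "commands": [
    [[0,0,-0.5],0,1],
    [[0,0,0],0,0.8],
    [[0,0,0],0,0.6],
    [[0,0,0],0,0.4],
    [[0,0,0],0,0.4],
    [[0,0,0],0,0.4],
    [[0,0,10],0,0.4],
    [[0,0,20],0,0.4],
    [[0,0,40],0,0.4],
    [[0,0,40],0,0.4],
    [[0,0,30],0,-1],
    [[0,-20,0],0,-1],
    [[0,-30,0],0,-1],
    [[0,-40,0],0,-1],
    [[0,-40,0],0,-1],
    [[0,-40,0],0,-1],
    [[0,0,0],0,-1]
  ]
}}

```text
clock: 45.1
position: [0.4646, -0.0155, 0.3244]
tool_rot: [-3.141, 0.001, 2.842]
force: [0.6, 0.2, -0.3]
grip_width: 0.0855
finger_force: 0.0
```

```bash
python3 tins.py 8 o1,o2
python3 - <<'E'
from ov import *
s,t=[pickle.load(open(n+"8.pkl","rb")) for n in("side","top")]
L=np.zeros((600,800,3),np.uint8)
A=crop(s,(150,80,190,200),2.4);B=crop(t,(80,125,150,160),2.2)
L[:480,:456]=A; L[:352,465:795]=B
cv2.imwrite('pics/8.png',L)
E
```

```text
[ 0.4649 -0.0113  0.324 ] [3.1411 0.0005 2.8469] [0.3242 0.8756 0.0546] 0.08540002261196251
o1 ['side', 'top'] [ 0.5971 -0.3874 -3.5535] 149.9
o1 ['side'] [ 0.5971 -0.3874 -3.5535] 101.2
o1 ['top'] [ 0.5964 -0.3874 -3.5552] 44.2
o2 ['side', 'top'] [ 0.4331 -0.3722 -2.9461] 116.6
o2 ['side'] [ 0.4331 -0.3722 -2.9461] 92.2
o2 ['top'] [ 0.4321 -0.373  -2.9383] 16.4
```

View pics/8.png

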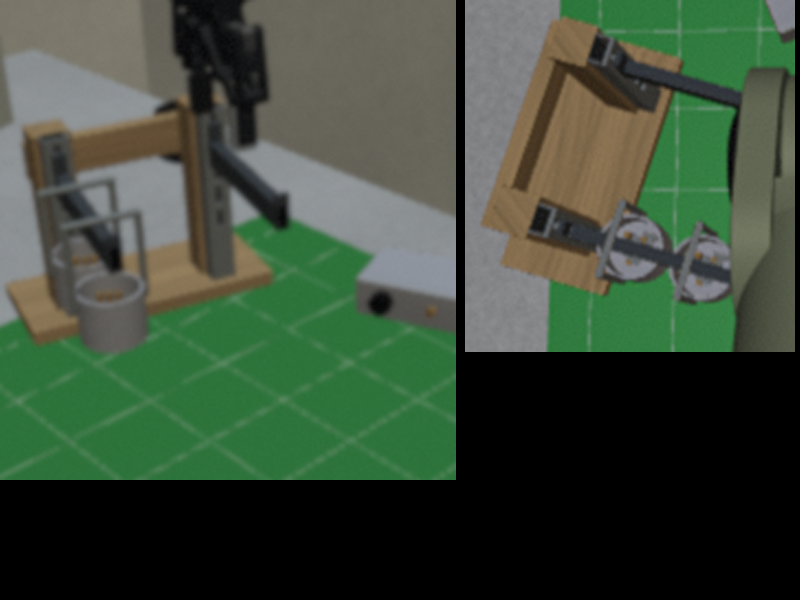

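{"op": "arm_command", "data": {
  "commands": [
    [[6,-20,0],-0.084,-1],
    [[6,-20,0],-0.084,-1],
    [[6,-20,0],-0.084,-1],
    [[6,-20,0],-0.084,-1],
    [[6,-20,0],-0.084,-1],
    [[6,-20,0],-0.084,-1],
    [[6,-20,0],-0.084,-1],
    [[6,-20,0],-0.084,-1],
    [[6,-20,0],-0.084,-1],
    [[6,-20,0],-0.084,-1],
    [[6,-20,0],-0.084,-1],
    [[6,-20,0],-0.084,-1],
    [[6,-20,0],-0.084,-1],
    [[6,-20,0],-0.084,-1],
    [[6,-20,0],-0.084,-1],
    [[6,-20,0],-0.084,-1],
    [[6,-20,0],-0.084,-1],
    [[6,-20,0],-0.084,-1],
    [[6,-20,0],-0.084,-1],
    [[7.4,-20.8,0],-0.092,-1]
  ]
}}

```text
clock: 47.2
position: [0.5862, -0.4134, 0.3228]
tool_rot: [-3.141, 0.001, 1.154]
force: [0.5, 0.9, 0.1]
grip_width: 0.0854
finger_force: 0.0
```

{"op": "arm_command", "data": {
  "commands": [
    [[0,0,-40],0,-1],
    [[0,0,-40],0,-1],
    [[0,0,0],0,-1],
    [[0,0,0],0,-1]
  ]
}}

```text
clock: 47.6
position: [0.5862, -0.4123, 0.2439]
tool_rot: [-3.141, 0.001, 1.159]
force: [0.7, 0.1, -0.0]
grip_width: 0.0855
finger_force: 0.0
```

Descend 124 and grip, lift 95.

{"op": "arm_command", "data": {
  "commands": [
    [[0,0,-35],0,-1],
    [[0,0,-35],0,-1],
    [[0,0,-35],0,-1],
    [[0,0,-19],0,-1],
    [[0,0,0],0,0],
    [[0,0,0],0,0.5],
    [[0,0,0],0,0.7],
    [[0,0,0],0,1],
    [[0,0,0],0,1],
    [[0,0,0],0,1],
    [[0,0,0],0,1],
    [[0,0,10],0,1],
    [[0,0,20],0,1],
    [[0,0,25],0,1],
    [[0,0,25],0,1],
    [[0,0,15],0,1],
    [[0,0,0],0,1],
    [[0,0,0],0,1]
  ]
}}

```text
clock: 49.4
position: [0.5862, -0.4111, 0.2137]
tool_rot: [-3.141, -0.0, 1.161]
force: [0.1, 0.9, -1.9]
grip_width: 0.0049
finger_force: 78.5
```

{"op": "arm_command", "data": {
  "commands": [
    [[0.6,9,0],0.035,1],
    [[1.2,18,0],0.07,1],
    [[1.2,18,0],0.07,1],
    [[1.2,18,0],0.07,1],
    [[1.2,18,0],0.07,1],
    [[1.2,18,0],0.07,1],
    [[1.2,18,0],0.07,1],
    [[1.2,18,0],0.07,1],
    [[1.2,18,0],0.07,1],
    [[1.2,18,0],0.07,1],
    [[1.2,18,0],0.07,1],
    [[1.2,18,0],0.07,1],
    [[1.2,18,0],0.07,1],
    [[1.2,18,0],0.07,1],
    [[1.2,18,0],0.07,1],
    [[1.2,18,0],0.07,1],
    [[1.2,18,0],0.07,1],
    [[1.2,18,0],0.07,1],
    [[1.2,18,0],0.07,1],
    [[1.2,18,0],0.07,1]
  ]
}}

```text
clock: 51.4
position: [0.6098, -0.0589, 0.2143]
tool_rot: [-3.142, -0.0, 2.532]
force: [1.0, 0.7, -1.8]
grip_width: 0.0049
finger_force: 78.5
```

{"op": "arm_command", "data": {
  "commands": [
    [[1.2,18,0],0.07,1],
    [[1.2,18,0],0.07,1],
    [[1.2,18,0],0.07,1],
    [[0.6,18,0],0.07,1],
    [[0,4.2,0],0.042,1],
    [[0,0,0],0,1],
    [[0,0,0],0,1],
    [[0,0,0],0,1]
  ]
}}

```text
clock: 52.2
position: [0.6139, 0.0147, 0.2143]
tool_rot: [-3.141, 0.0, 2.846]
force: [-0.2, -0.4, -1.4]
grip_width: 0.005
finger_force: 78.5
```

```bash
python3 v2.py 9 oblong:0.5881,0.024,1.276,0.095
```

```text
[0.614  0.015  0.2143] [-3.1413  0.0001  2.8463] [ 0.3891  0.386  -1.325 ] 0.0048359796728342525
```

View pics/9.png

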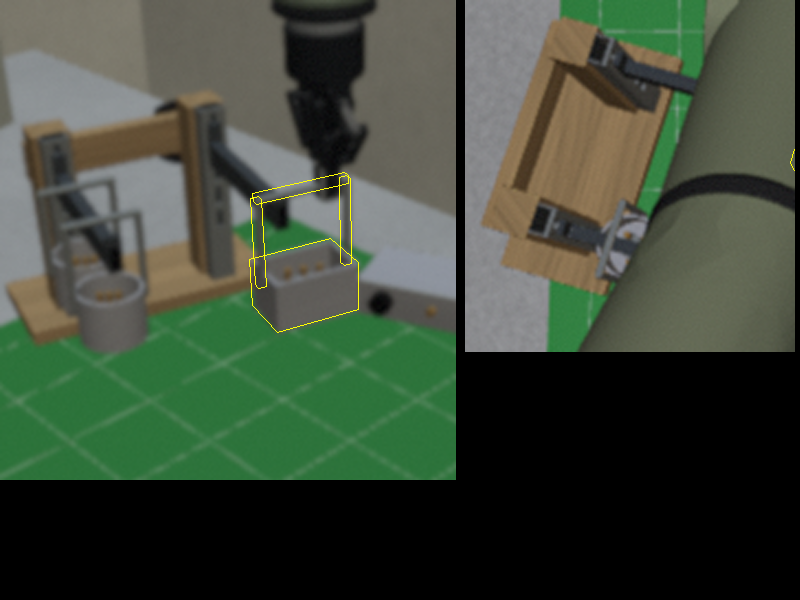

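{"op": "arm_command", "data": {
  "commands": [
    [[2,6.6,0],0,1],
    [[4,13.2,0],0,1],
    [[4,13.2,0],0,1],
    [[4,13.2,0],0,1],
    [[4,13.2,0],0,1],
    [[4,13.2,0],0,1],
    [[4,13.2,0],0,1],
    [[0,0,0],0,1],
    [[0,0,0],0,1]
  ]
}}

```text
clock: 53.2
position: [0.6399, 0.1015, 0.2142]
tool_rot: [-3.141, -0.0, 2.848]
force: [0.3, 0.2, -1.1]
grip_width: 0.0052
finger_force: 78.4
```

{"op": "arm_command", "data": {
  "commands": [
    [[4,13.2,0],0,1],
    [[4,13.2,0],0,1],
    [[4,13.2,0],0,1],
    [[4,13.2,0],0,1],
    [[4,13.2,0],0,1],
    [[4,13.2,0],0,1],
    [[2,7.4,0],0,1],
    [[0,0,0],0,1],
    [[0,0,0],0,1],
    [[0,0,-8],0,1],
    [[0,0,-8],0,1],
    [[0,0,-6],0,1],
    [[0,0,-3],0,1],
    [[0,0,-1],0,1],
    [[0,0,0],0,1],
    [[0,0,0],0,1]
  ]
}}

```text
clock: 54.8
position: [0.6661, 0.1882, 0.1885]
tool_rot: [3.141, 0.0, 2.848]
force: [-0.3, -0.9, -1.7]
grip_width: 0.0049
finger_force: 78.4
```

{"op": "arm_command", "data": {
  "commands": [
    [[0,0,-1],0,1],
    [[0,0,-1],0,1],
    [[0,0,0],0,1],
    [[0,0,0],0,1]
  ]
}}

```text
clock: 55.2
position: [0.6663, 0.1881, 0.1869]
tool_rot: [3.141, 0.001, 2.848]
force: [-0.9, -0.3, 4.8]
grip_width: 0.0049
finger_force: 79.0
```

Contact; release and retreat up.

{"op": "arm_command", "data": {
  "commands": [
    [[0,0,0],0,0.8],
    [[0,0,0],0,0.6],
    [[0,0,0],0,0.4],
    [[0,0,0],0,0.4],
    [[0,0,0],0,0.4],
    [[0,0,10],0,0.4],
    [[0,0,20],0,0.4],
    [[0,0,40],0,0.4],
    [[0,0,40],0,0.4],
    [[0,0,30],0,-1],
    [[0,0,0],0,-1],
    [[-10,-30,0],-0.04,-1],
    [[-10,-40,0],-0.05,-1],
    [[-10,-40,0],-0.05,-1],
    [[-10,-40,0],-0.05,-1],
    [[-10,-40,0],-0.05,-1],
    [[0,0,0],0,-1]
  ]
}}

```text
clock: 56.9
position: [0.6146, -0.0081, 0.3274]
tool_rot: [-3.14, 0.002, 2.599]
force: [-0.2, 0.3, 0.5]
grip_width: 0.0858
finger_force: 0.0
```

```bash
python3 tins.py 10 o2
python3 - <<'E'
from ov import *
s,t=[pickle.load(open(n+"10.pkl","rb")) for n in("side","top")]
L=np.zeros((600,800,3),np.uint8)
A=crop(s,(150,80,190,200),2.4);B=crop(t,(80,125,150,160),2.2)
L[:480,:456]=A; L[:352,465:795]=B
cv2.imwrite('pics/10.png',L)
E
```

```text
[ 0.6158 -0.0025  0.3267] [3.1411 0.0002 2.6064] [-0.2708  1.2571 -0.3096] 0.08553285668024839
o2 ['side', 'top'] [ 0.4331 -0.3722 -2.9461] 114.8
o2 ['side'] [ 0.4331 -0.3722 -2.9461] 91.7
o2 ['top'] [ 0.432  -0.373  -2.9393] 14.9
```

View pics/10.png

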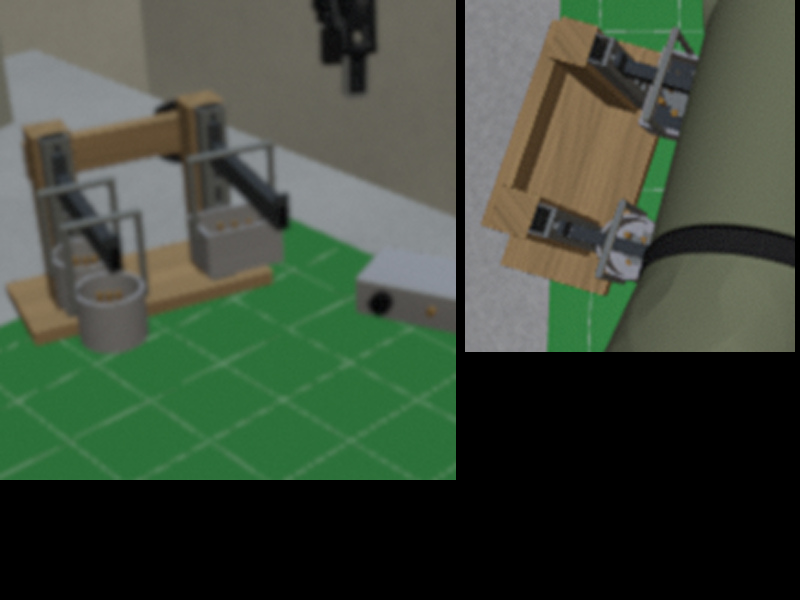

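{"op": "arm_command", "data": {
  "commands": [
    [[-9,-20,0],-0.042,-1],
    [[-9,-20,0],-0.042,-1],
    [[-9,-20,0],-0.042,-1],
    [[-9,-20,0],-0.042,-1],
    [[-9,-20,0],-0.042,-1],
    [[-9,-20,0],-0.042,-1],
    [[-9,-20,0],-0.042,-1],
    [[-9,-20,0],-0.042,-1],
    [[-9,-20,0],-0.042,-1],
    [[-9,-20,0],-0.042,-1],
    [[-9,-20,0],-0.042,-1],
    [[-9,-20,0],-0.042,-1],
    [[-9,-20,0],-0.042,-1],
    [[-9,-20,0],-0.042,-1],
    [[-9,-20,0],-0.042,-1],
    [[-9,-20,0],-0.042,-1],
    [[-9,-20,0],-0.042,-1],
    [[-9,-20,0],-0.042,-1],
    [[-9,-20,0],-0.042,-1],
    [[-6.8,-16.4,0],-0.039,-1]
  ]
}}

```text
clock: 59.0
position: [0.4368, -0.4001, 0.3263]
tool_rot: [-3.141, 0.0, 1.767]
force: [-0.1, -0.1, -0.4]
grip_width: 0.0853
finger_force: 0.0
```

{"op": "arm_command", "data": {
  "commands": [
    [[0,0,-40],0,-1],
    [[0,0,-40],0,-1],
    [[0,0,0],0,-1],
    [[0,0,0],0,-1],
    [[0,0,0],0,-1]
  ]
}}

```text
clock: 59.5
position: [0.4385, -0.3992, 0.2483]
tool_rot: [3.14, 0.002, 1.77]
force: [0.7, 0.7, 0.1]
grip_width: 0.0857
finger_force: 0.0
```

{"op": "arm_command", "data": {
  "commands": [
    [[0,0,-35],0,-1],
    [[0,0,-35],0,-1],
    [[0,0,-35],0,-1],
    [[0,0,-22],0,-1],
    [[0,0,0],0,0],
    [[0,0,0],0,0.5],
    [[0,0,0],0,0.7],
    [[0,0,0],0,1],
    [[0,0,0],0,1],
    [[0,0,0],0,1],
    [[0,0,0],0,1],
    [[0,0,10],0,1],
    [[0,0,20],0,1],
    [[0,0,25],0,1],
    [[0,0,25],0,1],
    [[0,0,15],0,1],
    [[0,0,0],0,1],
    [[0,0,0],0,1]
  ]
}}

```text
clock: 61.3
position: [0.4381, -0.3978, 0.2137]
tool_rot: [-3.141, -0.001, 1.771]
force: [0.4, -0.2, -2.2]
grip_width: 0.0052
finger_force: 78.6
```

{"op": "arm_command", "data": {
  "commands": [
    [[3.8,9,0],0.022,1],
    [[7.5,17.2,0],0.045,1],
    [[7.5,17.2,0],0.045,1],
    [[7.5,17.2,0],0.045,1],
    [[7.5,17.2,0],0.045,1],
    [[7.5,17.2,0],0.045,1],
    [[7.5,17.2,0],0.045,1],
    [[7.5,17.2,0],0.045,1],
    [[7.5,17.2,0],0.045,1],
    [[7.5,17.2,0],0.045,1],
    [[7.5,17.2,0],0.045,1],
    [[7.5,17.2,0],0.045,1],
    [[7.5,17.2,0],0.045,1],
    [[7.5,17.2,0],0.045,1],
    [[7.5,17.2,0],0.045,1],
    [[7.5,17.2,0],0.045,1],
    [[7.5,17.2,0],0.045,1],
    [[7.5,17.2,0],0.045,1],
    [[7.5,17.2,0],0.045,1],
    [[7.5,17.2,0],0.045,1]
  ]
}}

```text
clock: 63.3
position: [0.585, -0.061, 0.2143]
tool_rot: [-3.142, -0.0, 2.651]
force: [-0.5, -0.1, -1.7]
grip_width: 0.0047
finger_force: 78.7
```

{"op": "arm_command", "data": {
  "commands": [
    [[7.5,17.2,0],0.045,1],
    [[7.5,17.2,0],0.045,1],
    [[7.5,17.2,0],0.045,1],
    [[7,17.2,0],0.065,1],
    [[0,8,0],0,1],
    [[0,0,0],0,1],
    [[0,0,0],0,1],
    [[0,0,0],0,1]
  ]
}}

```text
clock: 64.1
position: [0.6138, 0.0133, 0.2144]
tool_rot: [-3.141, 0.0, 2.846]
force: [-0.0, 0.2, -1.4]
grip_width: 0.0047
finger_force: 78.6
```

{"op": "arm_command", "data": {
  "commands": [
    [[2,6.6,0],0,1],
    [[4,13.2,0],0,1],
    [[4,13.2,0],0,1],
    [[4,13.2,0],0,1],
    [[4,13.2,0],0,1],
    [[4,13.2,0],0,1],
    [[4,13.2,0],0,1],
    [[1.8,7.9,0],0,1],
    [[0,0,0],0,1],
    [[0,0,0],0,1],
    [[0,0,-8],0,1],
    [[0,0,-8],0,1],
    [[0,0,-6],0,1],
    [[0,0,-3],0,1],
    [[0,0,-2],0,1],
    [[0,0,0],0,1],
    [[0,0,0],0,1]
  ]
}}

```text
clock: 65.8
position: [0.6419, 0.1081, 0.1875]
tool_rot: [3.141, 0.0, 2.848]
force: [0.5, -0.4, -2.5]
grip_width: 0.0048
finger_force: 78.6
```

{"op": "arm_command", "data": {
  "commands": [
    [[0,0,-1],0,1],
    [[0,0,-1],0,1],
    [[0,0,0],0,1],
    [[0,0,0],0,1]
  ]
}}

```text
clock: 66.2
position: [0.6418, 0.1081, 0.1853]
tool_rot: [3.142, 0.0, 2.848]
force: [0.9, 0.3, -2.6]
grip_width: 0.0051
finger_force: 78.5
```

{"op": "arm_command", "data": {
  "commands": [
    [[0,0,-1],0,1],
    [[0,0,0],0,1],
    [[0,0,-0.8],0,1],
    [[0,0,0],0,1],
    [[0,0,0],0,1]
  ]
}}

```text
clock: 66.7
position: [0.6418, 0.1081, 0.1836]
tool_rot: [3.142, 0.0, 2.848]
force: [-0.8, 0.2, 0.8]
grip_width: 0.0051
finger_force: 79.0
```

Contact; release, then withdraw out of both camera views of the stand.

{"op": "arm_command", "data": {
  "commands": [
    [[0,0,0],0,0.8],
    [[0,0,0],0,0.6],
    [[0,0,0],0,0.4],
    [[0,0,0],0,0.4],
    [[0,0,0],0,0.4],
    [[0,0,10],0,0.4],
    [[0,0,20],0,0.4],
    [[0,0,40],0,0.4],
    [[0,0,40],0,0.4],
    [[0,0,30],0,-1],
    [[0,0,0],0,-1],
    [[-5,-30,0],-0.04,-1],
    [[-5,-40,0],-0.08,-1],
    [[-5,-40,0],-0.08,-1],
    [[-5,-40,0],-0.08,-1],
    [[-5,-40,0],-0.08,-1],
    [[0,-40,0],-0.08,-1],
    [[0,-40,0],-0.08,-1],
    [[0,-40,0],-0.08,-1],
    [[0,-40,0],-0.08,-1]
  ]
}}

```text
clock: 68.7
position: [0.616, -0.2439, 0.3234]
tool_rot: [-3.141, -0.0, 2.164]
force: [0.5, 0.1, -0.5]
grip_width: 0.0856
finger_force: 0.0
```

{"op": "arm_command", "data": {
  "commands": [
    [[0,0,0],0,-1],
    [[0,0,0],0,-1],
    [[0,0,0],0,-1]
  ]
}}

```text
clock: 69.0
position: [0.6167, -0.2412, 0.3233]
tool_rot: [3.141, -0.001, 2.169]
force: [-0.2, -0.4, -0.2]
grip_width: 0.0856
finger_force: 0.0
```

Run:
```python
import sys; sys.argv=['g','11']
from g import *
L=np.zeros((600,800,3),np.uint8)
A=crop(F['side'],(150,80,190,200),2.4);B=crop(F['top'],(80,125,150,160),2.2)
L[:480,:456]=A; L[:352,465:795]=B
C=cv2.resize(F['top']['image'][:,:,::-1],(320,240)); L[355:595,465:785]=C
cv2.imwrite('pics/11.png',L)
```

```text
[ 0.6169 -0.2408  0.3235] [ 3.1413 -0.0004  2.1694] [ 1.1325  0.025  -0.5123] 0.08497542624047531
```

View pics/11.png

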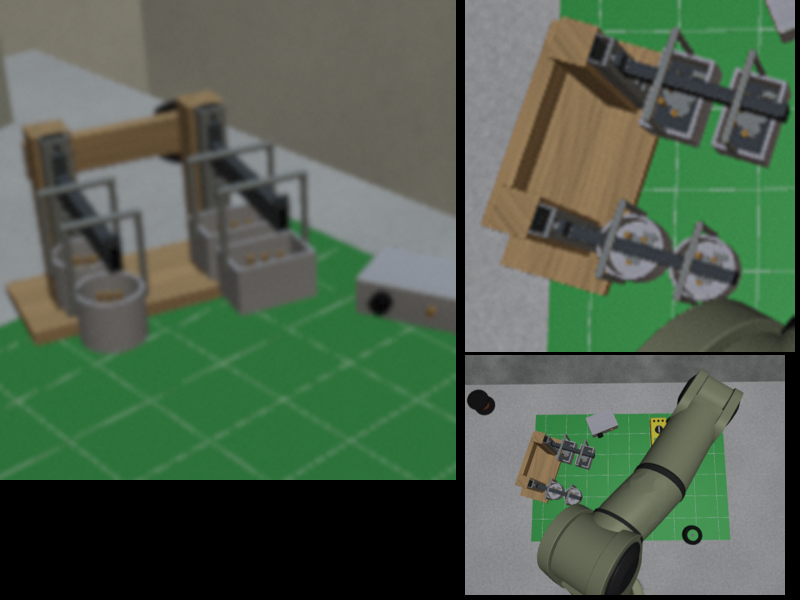

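All four tins hang where they should, both arms are locked, and the other things haven't moved.

```bash
python3 -c "
from workcell import ticket
print(ticket.job_done())"
```

```text
the job is handed in; nothing more can be done
None
```

Both display arms are locked in the top two slots, with the two round tins hanging on the near arm and the two oblong tins on the far arm; I handed the job in at about 69 s, with no verdict shown.

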